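# Put the stacked supplies away in their trays

## Robot

A 6-joint arm with a two-finger parallel gripper is mounted at the origin on the work surface. World frame = base frame: x ahead of the robot, y to its left, z up, the work surface at z = 0. Lengths are in mm, angles in rad, forces in N, time in s.
With the tool pointing down it reaches from about 275 to 1000 mm from the base axis. Payload 8.4 kg.
Tool frame: the origin (TCP) lies midway between the tips of the shut fingers; the grasp point (between the pads) lies r.grasp_offset behind it (r.grasp_offset is the distance from the TCP to the grasp point, in mm); z points along the fingers, y is the direction in which the jaws open and shut (so a half turn about z gives the same grasp; the last joint's range is limited). The gripper opens to 85 mm and grips with 20 to 120 N. Pads are 22 mm wide; open, the fingers measure 114 mm over their backs; the gripper's body (76 mm by 85 mm) begins 54 mm behind the grasp point. The pads swing forward as they close: fully open they stand 13 mm farther back than shut.
Start: joints at [-1.112, 0.353, 1.633, -0, 1.155, -0.002], TCP at [277.914, -559.814, 199.681] pointing down, gripper open.
Joint ranges: [-2.63, 2.63], [-0.92, 2.1], [0.06, 2.66], [-1.3, 4.44], [0, 2.69], [-3.02, 3.02]. Speed limits (rad/s): [2.22, 2.22, 2.79, 3.14, 3.14, 3.14].

## Interface

Orientations are given as [roll, pitch, yaw] about the fixed x, y, z axes, in that order (R = Rz(yaw) Ry(pitch) Rx(roll)).
In Python, from rig import r gives the robot as it stands.
- The arm moves only by the tool jog_arm, never from a script. Its argument "series" is a list that holds one entry, the list of rows, each a list of 7 numbers: the shift along the tool's x, y, z in cm, then the turn, a rotation vector about the tool's x, y, z in degrees, then the finger opening in cm, from 0 to 8.54. A call has 1 to 5 rows; each row is the pose to reach, as a shift and turn from the pose commanded when the call began, along the tool's axes at that moment; what a row does not reach only later rows make up. A row lasts 1/8 s, in which the tool goes at most 62.5 mm and 10.7 degrees, less where a joint would pass 70% of its speed; a pose out of reach is approached as far as the arm can. A call with a gripper value outside its range is refused whole. The fingers move at their own pace and stop on an object; "newtons" is the grip in N (left out, the last holds). Time passes only in rows, so rows that repeat a pose let the fingers close. It gives the time, the measured TCP pose, the force and the opening at its end, in the units of the state.
- r.sense(): the state, without advancing time (a new reading comes with each control period).
- r.grab_frame(name): name is "side" or "top"; returns the picture (400x640x3 uint8, red, green, blue); there is no depth.
- r.calibration(name): a dict with "mtx" (3x3 intrinsics, pixels), "origin" and "attitude" of the camera in the world. Camera axes: x right, y down, z forward; pixel columns grow to the right and rows downward; lengths in mm; the calibration is good to about 2 mm. A picture is of the moment at which its call begins. calibration takes no time and is no camera call.
- r.sign_off(): hands the job in, once; it reports no verdict.
The state is a dict: "clock": time; "qpos": joint angles; "qvel": joint speeds; "joint_efforts": joint torques, N m; "eef_pos": TCP position; "tcp_rot": TCP orientation; "contact_force": force on the tool from outside, world axes, zero at the start; "wrist_torque": the same for the moment, N m; "opening": opening from 0.0 (shut) to 1.0 (fully open).
Only numpy, scipy, OpenCV 4.12 (cv2) and the standard library are available. Lean on these libraries where they do the work, as an engineer would, in place of code of your own. Each camera call takes 0.05 s, during which the arm holds its last target.

## Task

Someone left a stack of supplies on the garage bench. Take it apart from the top down and put each piece into the grey tray made for its size, lying flat on the tray's bottom the same way up as it stood: the small white bulb box in the smallest tray, the round tin in the larger square tray, the cardboard screw carton in the middle-sized oblong tray and the long black tool case in the longest tray. Set each piece down gently rather than dropping it, tip nothing over, and leave the oil bottle and the wrench where they are.

Things in the scene. Friction and masses are not known exactly. Their poses are not given: they have to be found in the camera images.
- bulb_box: small white square board box (lamp bulb inside), 36 x 36 x 44 mm tall, about 50 g; top of the stack at the start, standing on the tin. Origin: centre of its underside; x and y square to its sides, z up
- grease_tin: round dark-grey metal tin with a paper label band, 58 mm diameter, 46 mm tall, flat lid, about 200 g; second from the top, standing on the carton. Origin: centre of its underside; z up
- screw_carton: brown cardboard carton with a pale sealing strip along its top, 110 mm long (its x) x 56 mm wide (its y) x 50 mm tall, roughly 300 to 600 g; third from the top, on the tool case. Origin: centre of its underside; z up
- tool_case: long black plastic case with two steel latches on one long side, 170 mm long (its x) x 60 mm wide (its y) x 45 mm tall, roughly 400 to 700 g; the foot of the stack, on the bench. Its long axis is near the carton's. Origin: centre of its underside; z up
- tray_small: smallest grey plastic tray, open on top, square: inside 56 x 56 mm, walls 3 mm thick, rim 25 mm above the bench, floor 3 mm above the bench; fastened to the bench. Origin: centre of its underside, at bench level; x and y along its sides, z up
- tray_square: larger square grey tray: inside 80 x 80 mm, walls 3 mm thick, rim at 25 mm, floor at 3 mm above the bench; fastened. Origin and axes as for the smallest
- tray_medium: middle-sized oblong grey tray: inside 132 mm (its x) x 78 mm (its y), walls 3 mm thick, rim at 25 mm, floor at 3 mm above the bench; fastened. Origin: centre of its underside, at bench level
- tray_long: longest grey tray: inside 192 mm (its x) x 82 mm (its y), walls 3 mm thick, rim at 25 mm, floor at 3 mm above the bench; fastened. Origin: centre of its underside, at bench level
- oil_bottle: white plastic oil bottle with a black nozzle, 48 mm diameter, 140 mm tall, standing loose on the bench off to the left; not part of the job. Origin: centre of its underside
- wrench: steel wrench, 150 mm long, lying loose on the bench ahead of the robot; not part of the job. Origin: centre of its underside; x along it
Things that resemble listed ones, but are neither listed nor needed, are in the scene too. Leave any blue look-alike of the grease_tin alone. Leave any yellow look-alike of the tray_square alone.

How it is judged (in metres and radians):
At the end, for the whole second after the job is handed in: Each piece lies flat on the floor of its own tray (bulb box: smallest; tin: larger square; carton: middle oblong; tool case: longest): its centre within 18 mm of the tray's centre, its underside no more than 3 mm above the tray floor, upright within 0.08 rad, released and at rest (horizontal distance between bulb_box and tray_small below 0.018 m and z of bulb_box in the frame of tray_small below 0.006 m and angle between each of bulb_box, grease_tin, screw_carton, tool_case's own z axis and vertical below 0.08 rad and linear speed of each of bulb_box, grease_tin, screw_carton, tool_case below 0.02 m/s and angular speed of each of bulb_box, grease_tin, screw_carton, tool_case below 0.2 rad/s and horizontal distance between grease_tin and tray_square below 0.018 m and z of grease_tin in the frame of tray_square below 0.006 m and horizontal distance between screw_carton and tray_medium below 0.018 m and z of screw_carton in the frame of tray_medium below 0.006 m and horizontal distance between tool_case and tray_long below 0.018 m and z of tool_case in the frame of tray_long below 0.006 m); the robot touches nothing.
It fails at once if a piece of the stack is tipped over (angle between any of bulb_box, grease_tin, screw_carton, tool_case's own z axis and vertical above 0.5 rad).
It fails at once if a piece is dropped: it falls freely through more than about 2 cm ((contact force between bulb_box and anything else below 0.1 N and linear speed of bulb_box above 0.6 m/s) or (contact force between grease_tin and anything else below 0.1 N and linear speed of grease_tin above 0.6 m/s) or (contact force between screw_carton and anything else below 0.1 N and linear speed of screw_carton above 0.6 m/s) or (contact force between tool_case and anything else below 0.1 N and linear speed of tool_case above 0.6 m/s)).
It fails at once if the oil bottle is moved by more than 30 mm (distance of oil_bottle from where it was at the start of the episode above 0.03 m).
It fails at once if the wrench is moved by more than 30 mm (distance of wrench from where it was at the start of the episode above 0.03 m).
It also fails if it takes over 115 s, if anything falls off the work surface, if the arm or the gripper's body presses on something with over 40 N, if the wrist force passes 120 N, or if a joint passes its speed limit or range.

## Working session

There is one attempt and no reset: what is moved stays moved. The work goes in short steps, Python scripts to look and compute and a tool call to move; the robot and the scene stay as the last step left them, time stands still between calls to the robot, and variables do not carry over. Pictures are saved under pics/ and viewed, and the job is handed in when it is done.

Besides the shell and the picture viewer there is one more tool, called after "Emit:" by a JSON object that holds its "api" and its "payload". jog_arm: Moves the arm, as the interface text tells. Its arguments: {"type":"object","properties":{"series":{"type":"array","items":{"type":"array","items":{"type":"array","items":{"type":"number"}}}},"newtons":{"type":"number"}},"required":["series"]}

```bash
mkdir -p pics; ls; python3 - <<'E'
from rig import r
import cv2
for n in("side","top"):
    cv2.imwrite(f"pics/{n}0.png",r.grab_frame(n)[:,:,::-1]); c=r.calibration(n); print(n,c)
print(r.sense(),r.grasp_offset)
E
```

```text
pics
side {'mtx': array([[444.60177449,   0.        , 319.09676212],
       [  0.        , 444.60177449, 200.35572565],
       [  0.        ,   0.        ,   1.        ]]), 'origin': array([  461.85577072, -1038.44613   ,  1005.45752987]), 'attitude': array([-2.25480572,  0.00341752, -0.03267177])}
top {'mtx': array([[361.39799233,   0.        , 314.56614942],
       [  0.        , 361.39799233, 195.37683812],
       [  0.        ,   0.        ,   1.        ]]), 'origin': array([ 300.6550884 ,   30.89396601, 1049.93491538]), 'attitude': array([-2.92240764e+00,  2.21289425e-04, -1.49181097e+00])}
{'clock': 0.1, 'qpos': array([-1.11239064e+00,  3.53557736e-01,  1.63404229e+00, -2.20550803e-06,
        1.15520553e+00, -2.38732153e-03]), 'qvel': array([-0.000354  , -0.00250951, -0.00272254, -0.00127391,  0.00140593,
       -0.00046083]), 'joint_efforts': array([ 1.04350569e-03, -6.06361198e+01, -3.42818391e+01,  1.29695870e-06,
        3.90976100e-03, -2.30132798e-05]), 'eef_pos': array([ 277.71626357, -559.40057101,  199.05747008]), 'tcp_rot': array([-3.14037975e+00, -8.78889857e-07,  4.60793899e-01]), 'contact_force': array([-0.12612479, -0.73405615, -0.2956861 ]), 'wrist_torque': array([0.02902895, 0.0196536 , 0.01937647]), 'opening': 0.9996922855104333} 18.700000000000003
```

View pics/side0.png

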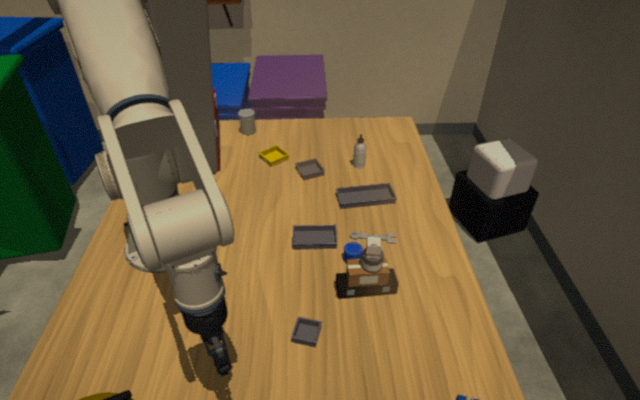

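View pics/top0.png

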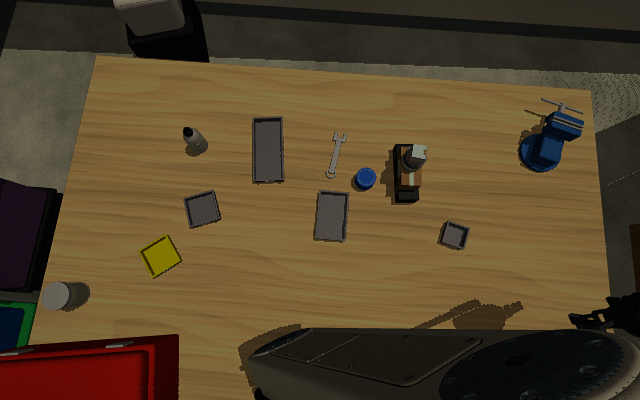

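The side view shows the stack at about (367,270), with the blue decoy tin next to it at (353,253). The small tray is at (307,331), medium at (315,237), long at (366,195) and square at (310,169). The yellow decoy tray is at (273,156). The top view has the stack at (408,170), trays small (454,235), medium (331,216), long (268,150) and square (202,208). I'll zoom in for detail.

```bash
python3 - <<'E'
import cv2,numpy as np
t=cv2.imread("pics/top0.png");s=cv2.imread("pics/side0.png")
def z(im,x0,y0,x1,y1,f,n):
    c=im[y0:y1,x0:x1]; c=np.clip(c.astype(float)*1.6,0,255).astype('uint8')
    cv2.imwrite(n,cv2.resize(c,None,fx=f,fy=f,interpolation=cv2.INTER_CUBIC))
z(t,350,130,480,255,6,"pics/t_stack.png")
z(t,175,105,355,250,4,"pics/t_trays.png")
z(s,280,225,410,350,6-1+1-0,"pics/s_stack.png")
z(s,285,150,405,255,5,"pics/s_trays.png")
E
```

```text
(no output)
```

View pics/t_stack.png

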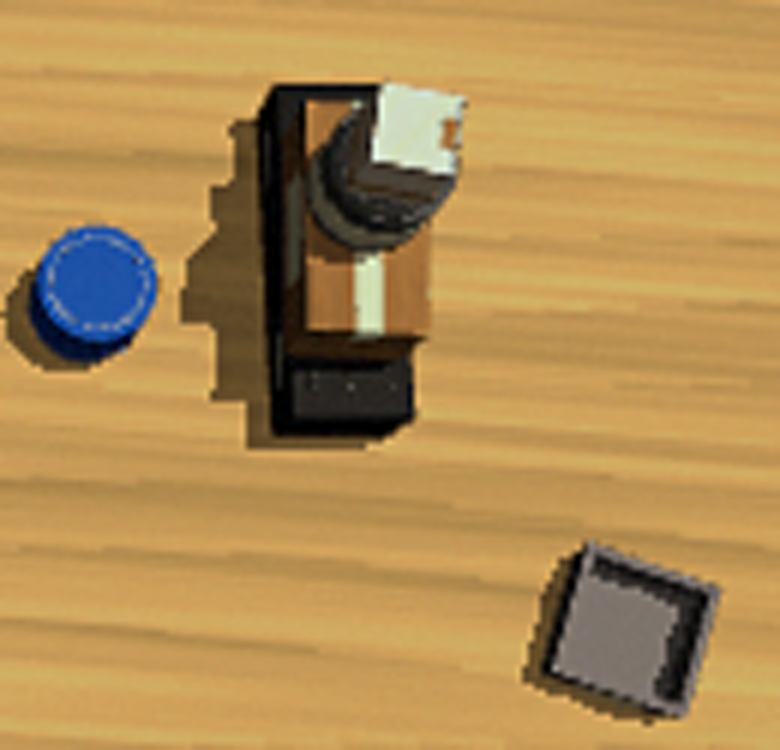

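View pics/t_trays.png

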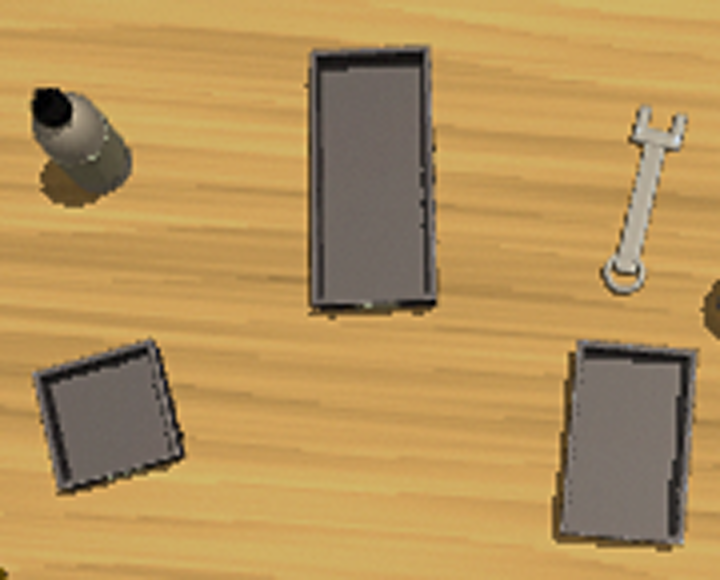

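View pics/s_stack.png

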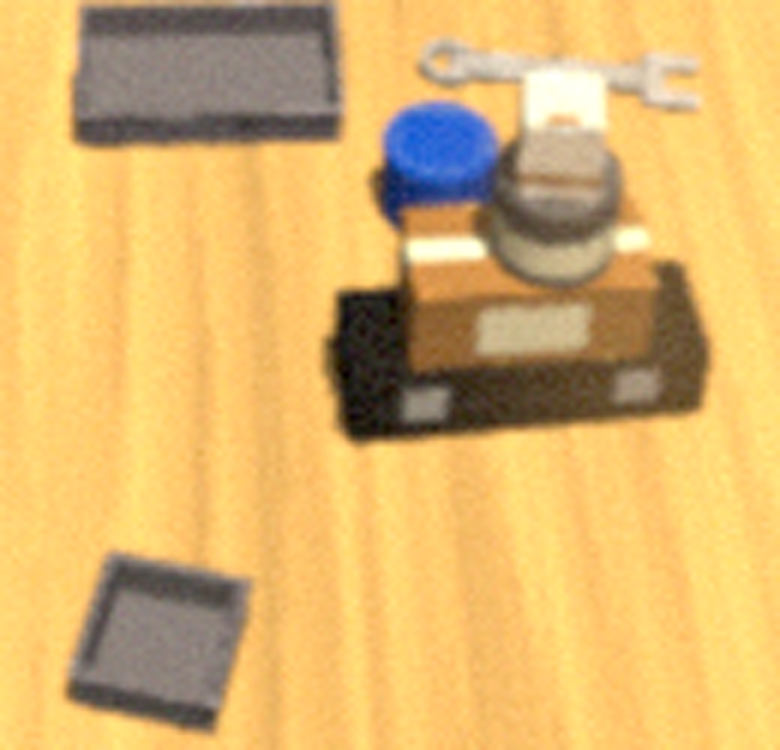

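View pics/s_trays.png

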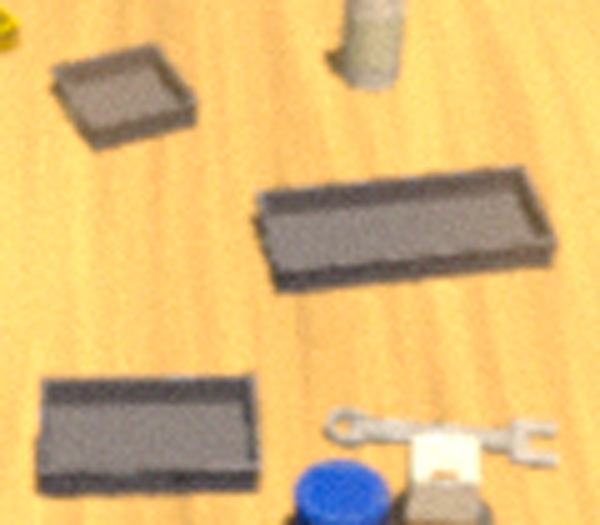

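```bash
cat > h.py <<'E'
import numpy as np, cv2
from scipy.optimize import least_squares
from scipy.spatial.transform import Rotation as R
try:
    from rig import r
    CAL={n:r.calibration(n) for n in("side","top")}
except Exception as e: print(e)
def proj(n,P):
    c=CAL[n]; Rm=R.from_euler('xyz',c["attitude"]).as_matrix()
    p=(np.atleast_2d(P)-c["origin"])@Rm@c["mtx"].T
    return p[:,:2]/p[:,2:]
def px(f,ox,oy,pts): return (np.array(pts,float)+.5)/f-.5+np.array([ox,oy])
def fit(obs,x0,fixz=None):
    """obs: list of (view, local pts Nx3, pixels Nx2). pose x,y,z,yaw"""
    def pose(p,L):
        c,s=np.cos(p[3]),np.sin(p[3]); z=p[2] if fixz is None else fixz
        return np.c_[c*L[:,0]-s*L[:,1]+p[0], s*L[:,0]+c*L[:,1]+p[1], L[:,2]+z]
    f=lambda p:np.concatenate([(proj(n,pose(p,np.array(L,float)))-np.array(q)).ravel() for n,L,q in obs])
    s=least_squares(f,x0,x_scale=[10,10,10,.1],loss='soft_l1')
    return s.x, np.round(f(s.x),1)
def rect(a,b,z): # far-left, far-right, near-right, near-left in TOP image(up=+x,left=+y)
    return np.array([[a,b,z],[a,-b,z],[-a,-b,z],[-a,b,z]])/1.
E
cat > m1.py <<'E'
from h import *
T=lambda p:px(4,175,105,p); TS=lambda p:px(6,350,130,p); S=lambda p:px(5,285,150,p); SS=lambda p:px(6,280,225,p)
# side order: from camera at -y looking +y, image right=+x. top order (x+,y+),(x+,y-),(x-,y-),(x-,y+) => side FR,NR,NL,FL
def tr(name,a,b,t,s,x0):
    L=rect(a,b,25)
    for fz in (None,0):
        x,e=fit([("top",L,t),("side",L,s)],x0,fz); print(name,fz,np.round(x,3),np.abs(e).max(),np.sqrt((e**2).mean()))
tr("long",99,44,T([(311,50),(430,46),(437,303),(311,305)]),S([(523,168),(553,236),(275,278),(257,193)]),[500,150,0,0])
tr("med",69,42,T([(578,341),(697,350),(683,543),(558,537)]),S([(255,376),(259,467),(38,472),(42,380)]),[300,0,0,0])
tr("square",43,43,T([(35,375),(154,341),(184,455),(60,490)]),S([(157,44),(196,105),(97,132),(52,68)]),[300,350,0,0.2])
tr("small",31,31,TS([(588,543),(720,592),(685,716),(546,670)]),SS([(250,577),(215,708),(68,688),(113,553)]),[250,-350,0,-.3])
# bulb box
L=rect(18,18,44)
x,e=fit([("top",L,TS([(380,83),(466,97),(458,173),(372,160)])),("side",L,SS([(605,72),(606,128),(524,126),(528,70)]))],[400,-200,141,0]);print("bulb",np.round(x,3),e)
# carton
Lt=rect(55,28,50)
x,e=fit([("top",Lt[[2,3]],TS([(431,337),(306,329)])),("side",Lt[1:],SS([(655,282),(413,294),(403,208)])),("side",[[55,-28,0],[-55,-28,0]],SS([(652,353),(410,362)]))],[400,-200,95,0]);print("carton",np.round(x,3),e)
Lt=rect(85,30,45);Lb=rect(85,30,0)
x,e=fit([("top",Lt[[0,2,3]],TS([(273,85),(413,417),(290,419)])),("side",Lb[[1,2]],SS([(697,405),(352,438)])),("side",Lt[[0,3,1,2]],SS([(680,263),(340,293),(708,352),(343,376)]))],[400,-200,0,0]);print("case",np.round(x,3),e)
# tin lid from visible rim / blue tin
E
python3 m1.py
```

```text
long None [ 6.62692e+02  2.00364e+02 -8.81000e-01  1.20000e-01] 1.7 0.7474958193863027
long 0 [ 6.62480e+02  2.00024e+02 -1.02000e+00  1.20000e-01] 1.8 0.7508328708840603
med None [ 4.761e+02 -5.276e+00 -9.910e-01 -1.100e-02] 1.7 0.6133922073192648
med 0 [ 4.76008e+02 -5.64700e+00  0.00000e+00 -1.00000e-02] 1.7 0.6279928343540234
square None [ 4.66033e+02  3.71579e+02 -2.58000e+00  3.67000e-01] 1.2 0.5994789404140899
square 0 [4.65712e+02 3.70155e+02 9.01000e-01 3.68000e-01] 1.3 0.6363961030678927
small None [ 4.4746e+02 -3.5931e+02 -2.2490e+00 -2.7000e-01] 2.0 0.819298480408697
small 0 [ 4.47365e+02 -3.59408e+02 -3.38700e+00 -2.70000e-01] 2.5 0.9130991183874837
bulb [ 6.28726e+02 -2.07861e+02  1.41728e+02 -9.60000e-02] [ 0.2 -0.7  0.  -0.7 -0.2  0.  -0.1 -0.2 -0.4  0.1  0.1  0.4 -0.2  0.2
 -1.2 -0.1]
carton [ 6.18094e+02 -2.09334e+02  4.68010e+01  3.30000e-02] [-0.1 -0.8  0.1 -0.4  0.3 -0.1  0.1  0.1 -0.6 -0.8 -1.   0.3 -0.1  0.9]
case [ 6.17200e+02 -2.10327e+02  1.69400e+00  7.10000e-02] [-0.1 -0.9  0.2  0.5 -0.5 -0.   0.5  1.4 -1.3  1.   0.1 -1.5 -1.8 -1.7
  0.4 -0.2  0.6  0.9]
```

All the fits match the stated heights: bulb base at 142 (141 expected), carton at 47 (45 expected), and trays at about 0. Next I'll work out the approach to the bulb box.

```bash
cat >> h.py <<'E'
def back(w):
    return 56.85-57.15*np.sqrt(1-(w/2/57.15-.1028)**2)
def goto(x,y,z,yaw):
    s=r.sense(); Rc=R.from_euler('xyz',s["tcp_rot"])
    Rt=R.from_euler('xyz',[np.pi,0,yaw])
    d=Rc.inv().apply(np.array([x,y,z])-s["eef_pos"])/10
    w=np.degrees((Rc.inv()*Rt).as_rotvec())
    print("t%.2f pos %s rpy %s F %s op %.1f"%(s["clock"],np.round(s["eef_pos"],1),np.round(s["tcp_rot"],3),np.round(s["contact_force"],1),s["opening"]*85))
    print(" -> cm",np.round(d,2),"deg",np.round(w,2))
E
python3 - <<'E'
from h import *
for w in(36,56,58,60,75,85):print(w,back(w))
goto(629,-208,270,-.096)
E
```

```text
36 1.0010308062933007
56 4.156473262841857
58 4.587606254596416
60 5.041623843247123
75 9.2476561501474
85 12.97821704102283
t0.10 pos [ 277.7 -559.4  199.1] rpy [-3.14  -0.     0.461] F [-0.1 -0.7 -0.3] op 85.0
 -> cm [ 47.09 -15.86  -7.07] deg [-7.00e-02  2.00e-02  3.19e+01]
```

Emit:
{"api": "jog_arm", "payload": {"series": [[[6,-2,-2,0,0,6,8.0],[12,-4,-4,0,0,14,8.0],[18,-6,-6,0,0,22,8.0],[24,-8,-7,0,0,30,7.0],[30,-10,-7.1,0,0,31.9,6.0]]]}}

```text
clock: 0.72
eef_pos: [494.0, -345.1, 270.9]
tcp_rot: [3.141, -0.001, -0.099]
contact_force: [0.6, -1.4, 0.6]
opening: 0.706
```

```bash
python3 -c "
from h import *
goto(629,-208,270,-.096)"
```

```text
t0.72 pos [ 494.  -345.1  270.9] rpy [ 3.141e+00 -1.000e-03 -9.900e-02] F [ 0.6 -1.4  0.6] op 60.0
 -> cm [ 12.08 -14.97   0.1 ] deg [ 0.04 -0.07 -0.16]
```

Emit:
{"api": "jog_arm", "payload": {"series": [[[4,-5,0,0,0,0,6.0],[8,-10,0,0,0,0,6.0],[12.1,-15,0.1,0,0,0,6.0],[12.1,-15,0.1,0,0,0,6.0],[12.1,-15,0.1,0,0,0,6.0]]]}}

```text
clock: 1.35
eef_pos: [627.0, -208.5, 268.4]
tcp_rot: [3.141, 0.001, -0.095]
contact_force: [-0.9, -0.1, -0.2]
opening: 0.705
```

```bash
python3 -c "
from h import *
goto(629,-208,167,-.096)
cv2.imwrite('pics/s1.png',r.grab_frame('side')[:,:,::-1][180:350,280:440].repeat(4,0).repeat(4,1))
cv2.imwrite('pics/t1.png',r.grab_frame('top')[:,:,::-1][100:250,330:480].repeat(4,0).repeat(4,1))"
```

```text
t1.35 pos [ 627.  -208.5  268.4] rpy [ 3.141e+00  1.000e-03 -9.500e-02] F [-0.9 -0.1 -0.2] op 59.9
 -> cm [ 0.21 -0.07 10.14] deg [0.01 0.08 0.06]
```

View pics/s1.png

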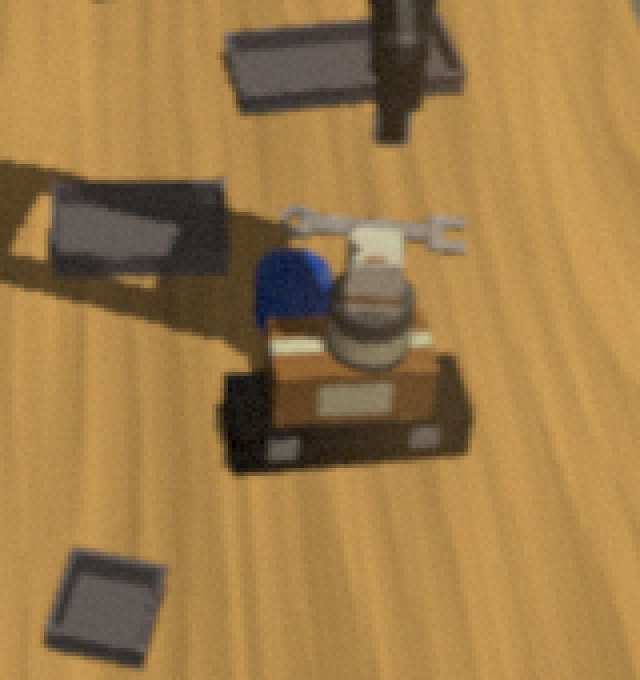

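View pics/t1.png

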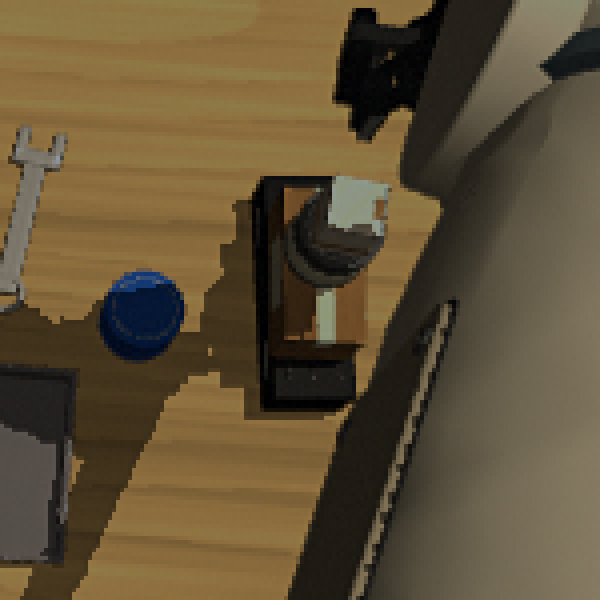

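The tips show at about (378,215) in the side view, above the white box at (374,242). I'll check that against the projection.

```bash
python3 -c "
from h import *
print(proj('side',[[627,-208.5,268],[627,-238,272]]),proj('top',[[627,-208.5,268],[627,-178,272],[627,-238,272]]))
print(proj('side',[[629,-208,185]]),proj('top',[[629,-208,185]]))
goto(629,-208,167,-.096)"
```

```text
[[375.2178534  217.78273821]
 [376.91619547 224.53858319]] [[429.79289746 139.15055486]
 [416.96686389 137.51406162]
 [443.28554891 139.46302798]]
[[373.53624786 241.38968286]] [[419.36507555 150.54683931]]
t1.45 pos [ 626.4 -209.7  268.9] rpy [ 3.141e+00  1.000e-03 -9.700e-02] F [-0.3 -0.4 -0.2] op 59.5
 -> cm [ 0.25 -0.2  10.19] deg [ 0.02  0.04 -0.06]
```

Emit:
{"api": "jog_arm", "payload": {"series": [[[0.2,-0.1,3,0,0,0,6.0],[0.2,-0.1,6,0,0,0,6.0],[0.2,-0.1,8.5,0,0,0,6.0],[0.2,-0.1,10.1,0,0,0,6.0],[0.2,-0.1,10.1,0,0,0,6.0]]]}}

```text
clock: 2.08
eef_pos: [628.3, -208.5, 167.3]
tcp_rot: [-3.141, 0.002, -0.097]
contact_force: [0.0, 0.1, -0.4]
opening: 0.703
```

Emit:
{"api": "jog_arm", "payload": {"series": [[[0,0,0,0,0,0,5.0],[0,0,0,0,0,0,4.2],[0,0,0,0,0,0,3.4],[0,0,0,0,0,0,3.0],[0,0,0,0,0,0,3.0]]], "newtons": 25}}

```text
clock: 2.7
eef_pos: [629.5, -207.8, 168.2]
tcp_rot: [3.142, -0.0, -0.096]
contact_force: [0.8, 0.1, 0.4]
opening: 0.351
```

The opening reads 29.8 mm, which is less than the box's 36 mm. I'll look before moving.

```bash
cat >> h.py <<'E'
def snap(n,tag,x0,y0,x1,y1,f=5,g=1.5):
    im=r.grab_frame(n)[:,:,::-1]; c=np.clip(im[y0:y1,x0:x1]*g,0,255).astype('uint8')
    cv2.imwrite(f'pics/{tag}.png',cv2.resize(c,None,fx=f,fy=f,interpolation=cv2.INTER_CUBIC))
E
python3 -c "
from h import *
snap('side','s2',320,190,440,310,5);snap('top','t2',370,110,490,220,5);goto(629,-208,167,-.096)"
```

```text
t2.80 pos [ 629.5 -207.8  168.1] rpy [-3.142  0.    -0.096] F [0.2 0.2 0.2] op 30.0
 -> cm [-0.05  0.02  0.11] deg [-0.    0.    0.01]
```

View pics/s2.png

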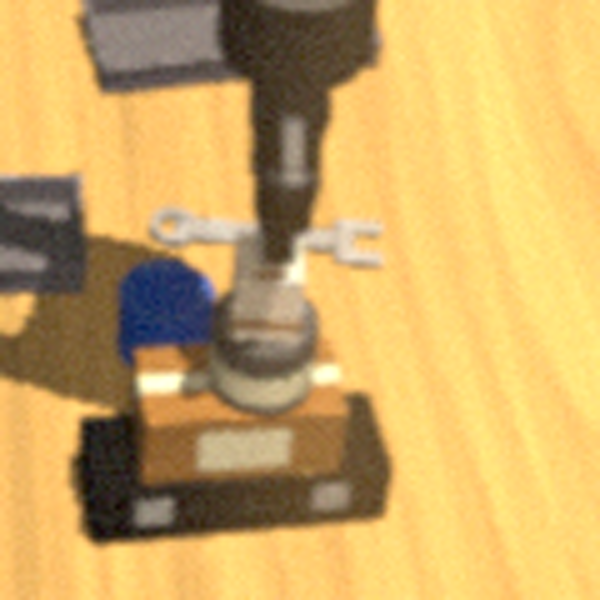

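View pics/t2.png

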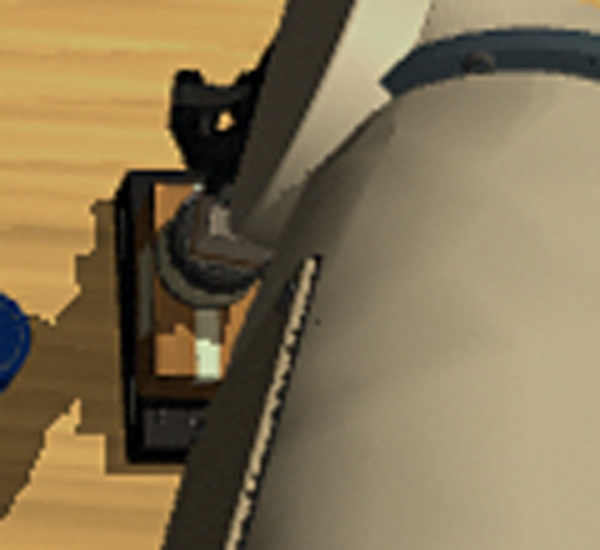

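```bash
python3 -c "
from h import *
for y in(-223,-226,-238):
  for z in (168,176,185,190): print(y,z,proj('side',[[629,y,z]]))
print(r.sense()['opening'])"
```

```text
-223 168 [[373.78649738 250.065361  ]]
-223 176 [[374.01440547 247.90505357]]
-223 185 [[374.27318872 245.45208509]]
-223 190 [[374.4180623  244.07884958]]
-226 168 [[373.93331853 250.88930291]]
-226 176 [[374.16232554 248.72825626]]
-226 185 [[374.42236141 246.27440275]]
-226 190 [[374.5679385  244.90065057]]
-238 168 [[374.52652123 254.21828214]]
-238 176 [[374.75999445 252.05439491]]
-238 185 [[375.0251216  249.59713117]]
-238 190 [[375.17355822 248.22138403]]
0.35280986304044115
```

```bash
python3 -c "
from h import *
im=cv2.imread('pics/side0.png')[290:400,150:270]
cv2.imwrite('pics/s0z.png',cv2.resize(np.clip(im*1.8,0,255).astype('uint8'),None,fx=5,fy=5,interpolation=2))
Rm=R.from_euler('xyz',[np.pi,0,.461])
for b in (0,13,30,45):
  print(b,[((proj('side',[Rm.apply([0,s,-b])+[277.8,-559.6,199.4]])-[150,290])*5).round() for s in (-57,-42,42,57)])
"
```

```text
0 [array([[302., 268.]]), array([[313., 297.]]), array([[381., 470.]]), array([[394., 503.]])]
13 [array([[297., 250.]]), array([[308., 279.]]), array([[377., 452.]]), array([[390., 486.]])]
30 [array([[290., 226.]]), array([[301., 255.]]), array([[370., 428.]]), array([[384., 462.]])]
45 [array([[284., 204.]]), array([[295., 233.]]), array([[365., 407.]]), array([[378., 441.]])]
```

View pics/s0z.png

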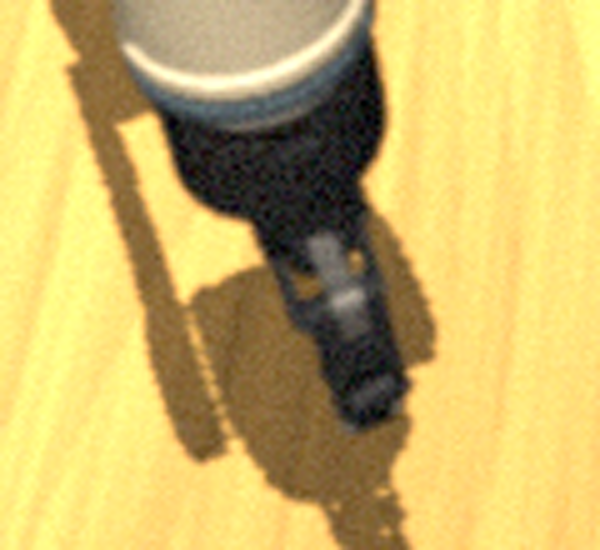

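The side views, both now and at the start, put the real fingertips about 30 mm above the reported TCP. So the fingers closed above the box and never touched it. I'll open up, descend 30 mm more in steps and watch the force.

Emit:
{"api": "jog_arm", "payload": {"series": [[[0,0,0,0,0,0,6.0],[0,0,0,0,0,0,6.0],[0,0,0,0,0,0,6.0],[0,0,0,0,0,0,6.0]]]}}

```text
clock: 3.3
eef_pos: [629.5, -207.8, 168.1]
tcp_rot: [-3.142, 0.0, -0.096]
contact_force: [0.3, 0.0, -0.2]
opening: 0.704
```

Emit:
{"api": "jog_arm", "payload": {"series": [[[0,0,0.5,0,0,0,6.0],[0,0,1.0,0,0,0,6.0],[0,0,1.5,0,0,0,6.0],[0,0,1.5,0,0,0,6.0]]]}}

```text
clock: 3.8
eef_pos: [629.0, -207.7, 152.4]
tcp_rot: [-3.141, 0.001, -0.096]
contact_force: [0.0, 0.2, -0.2]
opening: 0.7
```

Emit:
{"api": "jog_arm", "payload": {"series": [[[0,0,0.5,0,0,0,6.0],[0,0,1.0,0,0,0,6.0],[0,0,1.5,0,0,0,6.0],[0,0,1.5,0,0,0,6.0]]]}}

```text
clock: 4.3
eef_pos: [629.1, -207.7, 137.5]
tcp_rot: [-3.141, 0.001, -0.096]
contact_force: [0.3, -0.1, -0.3]
opening: 0.7
```

```bash
python3 -c "
from h import *
snap('side','s3',320,190,440,310,5);snap('top','t3',370,110,490,220,5);goto(629,-208,137,-.096)"
```

```text
t4.40 pos [ 629.5 -207.9  138.1] rpy [-3.142  0.    -0.096] F [-0.2 -0.8  0.2] op 59.9
 -> cm [-0.05  0.02  0.11] deg [-0.  0.  0.]
```

View pics/s3.png

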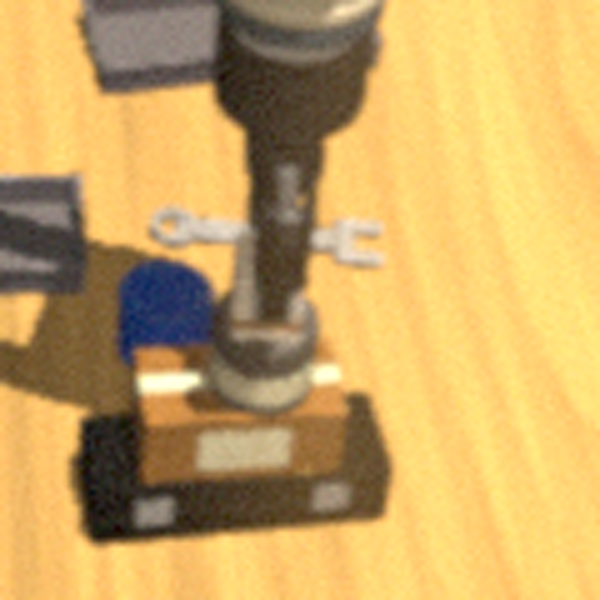

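View pics/t3.png

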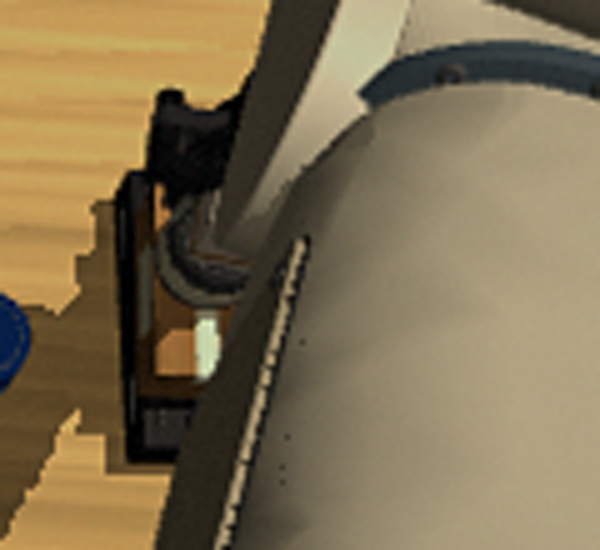

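Emit:
{"api": "jog_arm", "payload": {"series": [[[0,0,0,0,0,0,4.6],[0,0,0,0,0,0,3.8],[0,0,0,0,0,0,3.4],[0,0,0,0,0,0,3.0],[0,0,0,0,0,0,3.0]]], "newtons": 25}}

```text
clock: 5.03
eef_pos: [629.7, -207.9, 138.5]
tcp_rot: [3.141, -0.001, -0.096]
contact_force: [-0.0, 0.7, 4.4]
opening: 0.415
```

Gripped at 35.3 mm. Lifting.

Emit:
{"api": "jog_arm", "payload": {"series": [[[0,0,-1,0,0,0,3.0],[0,0,-3,0,0,0,3.0],[0,0,-6,0,0,0,3.0],[0,0,-8,0,0,0,3.0],[0,0,-8,0,0,0,3.0]]]}}

```text
clock: 5.65
eef_pos: [630.6, -208.2, 220.5]
tcp_rot: [3.141, -0.004, -0.096]
contact_force: [-0.2, -0.2, -0.5]
opening: 0.417
```

```bash
python3 -c "
from h import *
snap('side','s4',320,150,440,290,5);snap('top','t4',370,90,490,220,5);goto(447,-359,140,-.27)"
```

```text
t5.75 pos [ 629.2 -207.7  217.8] rpy [-3.141  0.    -0.096] F [-0.3 -0.2 -0.9] op 35.3
 -> cm [-16.68  16.8    7.78] deg [-0.01  0.02  9.97]
```

View pics/s4.png

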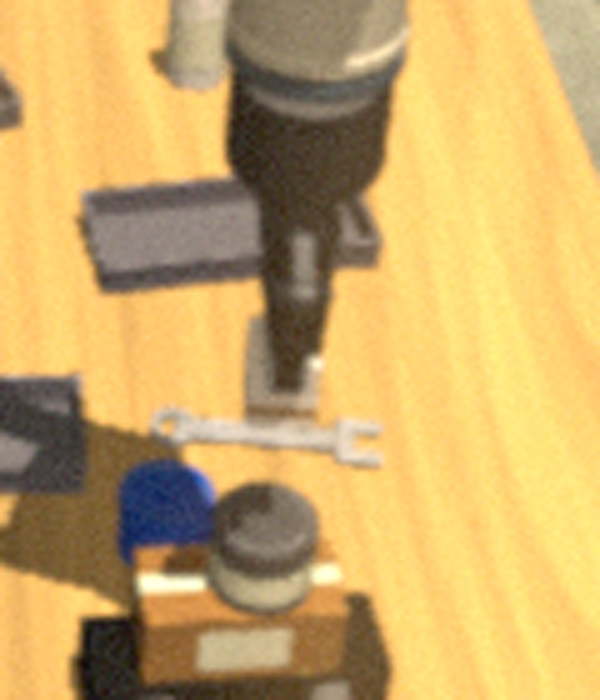

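View pics/t4.png

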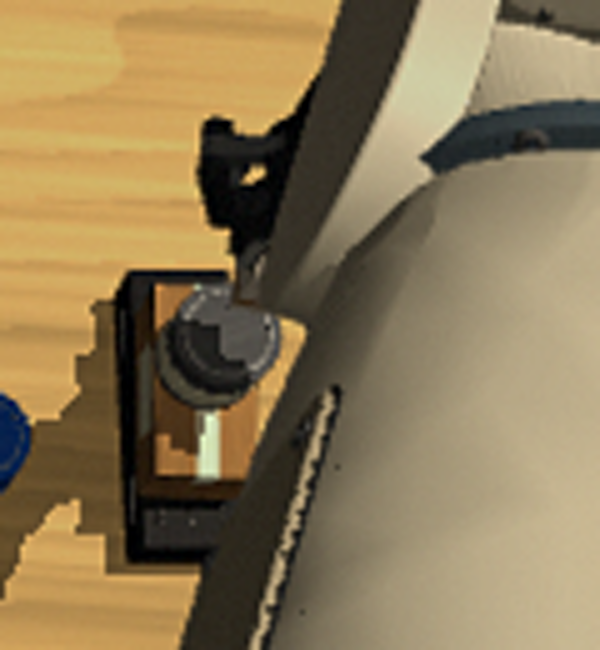

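```bash
python3 -c "
from h import *
print(proj('side',[[629,-226,221],[611,-224,221],[647,-228,221]]), px(5,320,150,[(248,414),(318,411),(290,388)]))
print(proj('side',[[629,-230,248]]))"
```

```text
[[375.48870308 236.21176708]
 [368.32882972 235.84388583]
 [382.66295581 236.58038715]] [[369.2 232.4]
 [383.2 231.8]
 [377.6 227.2]]
[[376.52939887 229.48576809]]
```

```bash
python3 -c "
from h import *
print(proj('side',[[611,-224,141],[647,-228,141],[611,-224,185],[647,-228,185],[611,-224,224],[647,-228,224]]))
im=cv2.imread('pics/side0.png')[225:275,350:400]
cv2.imwrite('pics/a.png',cv2.resize(np.clip(im*1.6,0,255).astype('uint8'),None,fx=10,fy=10,interpolation=2))
snap('side','b',350,190,400,240,10)
goto(447,-359,140,-.27)
"
```

```text
[[366.32382149 257.67300484]
 [380.03917152 258.4198702 ]
 [367.40481616 245.90389533]
 [381.45372155 246.64563955]
 [368.40751283 234.98723949]
 [382.76593092 235.7232575 ]]
t5.80 pos [ 628.8 -207.7  217.1] rpy [-3.141e+00  1.000e-03 -9.600e-02] F [-0.3  0.3 -0.7] op 35.1
 -> cm [-16.64  16.81   7.73] deg [-0.01  0.08  9.97]
```

View pics/a.png

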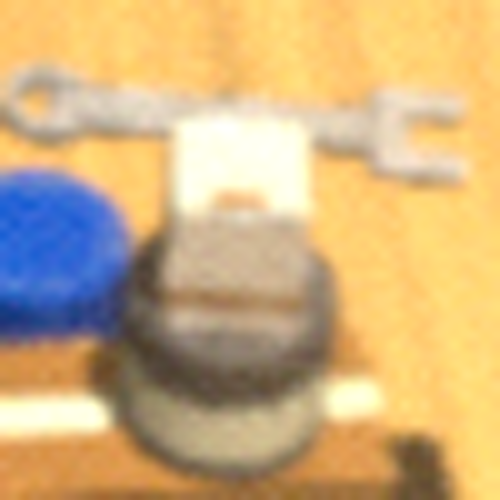

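View pics/b.png

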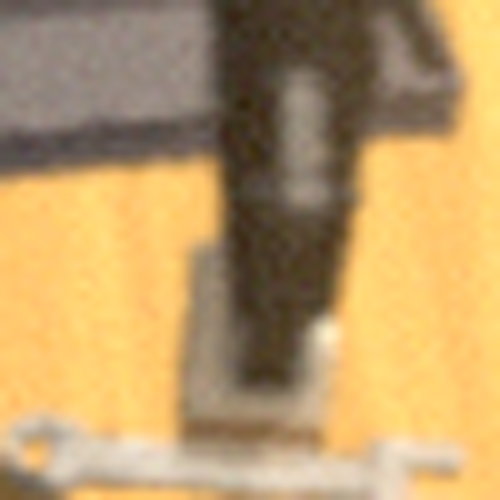

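The box is held square and level, with its underside at about TCP+3 mm. Moving it over the small tray.

Emit:
{"api": "jog_arm", "payload": {"series": [[[-4,4,0,0,0,3,3.0],[-8,8,0,0,0,6,3.0],[-12,12,0,0,0,9,3.0],[-16.6,16.8,2,0,0,10,3.0],[-16.6,16.8,4,0,0,10,3.0]]]}}

```text
clock: 6.42
eef_pos: [445.0, -361.0, 176.9]
tcp_rot: [3.141, 0.001, -0.274]
contact_force: [-0.5, 0.3, -0.3]
opening: 0.415
```

Emit:
{"api": "jog_arm", "payload": {"series": [[[0,0,3,0,0,0,3.0],[0,0,6,0,0,0,3.0],[0,0,9,0,0,0,3.0],[0,0,11.5,0,0,0,3.0],[0,0,11.5,0,0,0,3.0]]]}}

```text
clock: 7.05
eef_pos: [446.2, -357.6, 60.5]
tcp_rot: [-3.139, 0.005, -0.27]
contact_force: [0.2, -0.2, -0.1]
opening: 0.413
```

```bash
python3 -c "
from h import *
snap('side','s5',250,250,370,370,5);goto(447.4,-359.3,1,-.27)"
```

```text
t7.10 pos [ 447.2 -358.4   61.9] rpy [-3.14e+00  3.00e-03 -2.71e-01] F [-0.3  0.4 -0.1] op 35.4
 -> cm [0.06 0.09 6.09] deg [-0.07  0.16 -0.03]
```

View pics/s5.png

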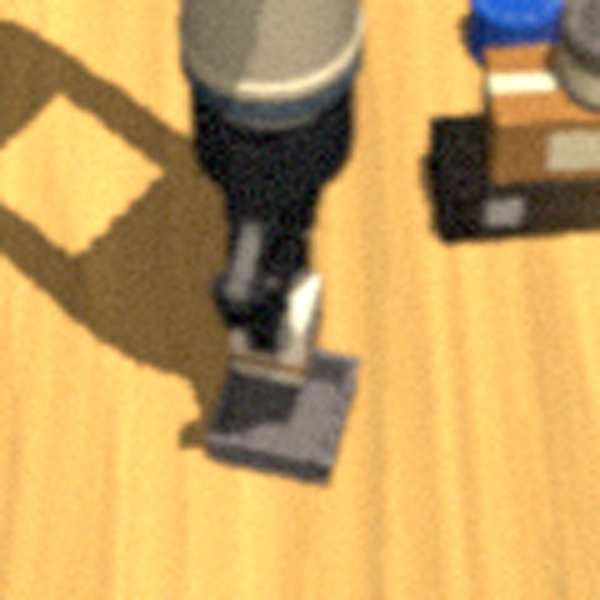

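The box hangs above the small tray and is aligned with it. Lowering.

Emit:
{"api": "jog_arm", "payload": {"series": [[[0,0.1,2,0,0,0,3.0],[0,0.1,4,0,0,0,3.0],[0,0.1,5,0,0,0,3.0],[0,0.1,5.3,0,0,0,3.0],[0,0.1,5.3,0,0,0,3.0]]]}}

```text
clock: 7.72
eef_pos: [448.2, -360.4, 10.7]
tcp_rot: [3.141, -0.001, -0.27]
contact_force: [-0.1, -0.6, -0.4]
opening: 0.419
```

Emit:
{"api": "jog_arm", "payload": {"series": [[[0,0,0.2,0,0,0,3.0],[0,0,0.4,0,0,0,3.0],[0,0,0.6,0,0,0,3.0],[0,0,0.6,0,0,0,3.0]]]}}

```text
clock: 8.22
eef_pos: [447.8, -360.0, 3.9]
tcp_rot: [-3.141, 0.0, -0.27]
contact_force: [-0.5, -0.6, -0.3]
opening: 0.416
```

```bash
python3 -c "
from h import *
snap('side','s6',270,270,370,370,6);goto(447.4,-359.3,0,-.27)"
```

```text
t8.28 pos [ 447.8 -360.1    4. ] rpy [-3.142  0.    -0.271] F [-0.4 -0.8 -0.7] op 35.4
 -> cm [-0.06 -0.07  0.4 ] deg [-0.    0.01 -0.03]
```

View pics/s6.png

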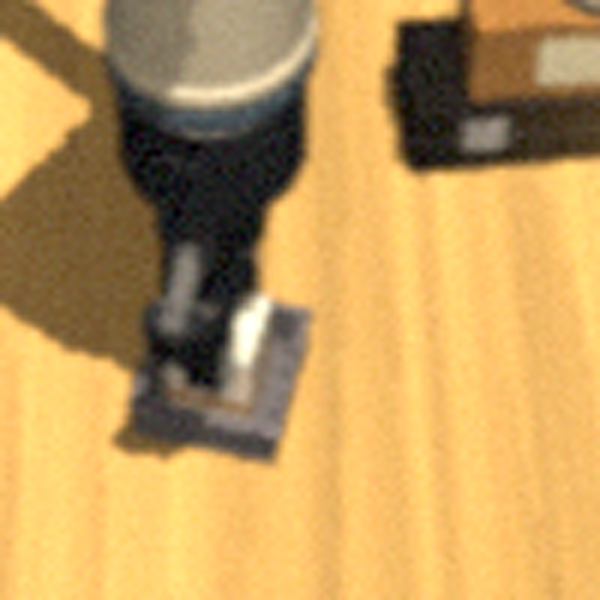

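The box is inside the tray walls. I'll lower it in small steps until it touches.

Emit:
{"api": "jog_arm", "payload": {"series": [[[0,0,0.1,0,0,0,3.0],[0,0,0.2,0,0,0,3.0],[0,0,0.3,0,0,0,3.0],[0,0,0.3,0,0,0,3.0]]]}}

```text
clock: 8.78
eef_pos: [447.8, -360.1, 1.0]
tcp_rot: [-3.141, 0.0, -0.27]
contact_force: [0.4, -0.5, -0.9]
opening: 0.412
```

Emit:
{"api": "jog_arm", "payload": {"series": [[[0,0,0.1,0,0,0,3.0],[0,0,0.2,0,0,0,3.0],[0,0,0.2,0,0,0,3.0]]]}}

```text
clock: 9.15
eef_pos: [448.0, -360.2, 0.4]
tcp_rot: [3.141, -0.0, -0.27]
contact_force: [-2.8, 3.0, 15.9]
opening: 0.414
```

Contact at 16 N. I'll ease back slightly and release.

Emit:
{"api": "jog_arm", "payload": {"series": [[[0,0,-0.1,0,0,0,3.0],[0,0,-0.1,0,0,0,4.2],[0,0,-0.1,0,0,0,5.0],[0,0,-0.1,0,0,0,5.5],[0,0,-0.1,0,0,0,5.5]]]}}

```text
clock: 9.78
eef_pos: [447.8, -360.1, -0.0]
tcp_rot: [-3.142, 0.0, -0.27]
contact_force: [0.6, -0.1, 0.6]
opening: 0.641
```

Emit:
{"api": "jog_arm", "payload": {"series": [[[0,0,-1,0,0,0,5.5],[0,0,-4,0,0,0,5.5],[0,0,-10,0,0,0,5.5],[0,0,-16,0,0,0,7.5],[0,0,-22,0,0,0,7.5]]]}}

```text
clock: 10.4
eef_pos: [447.6, -359.9, 222.9]
tcp_rot: [3.141, -0.001, -0.271]
contact_force: [0.3, -0.0, -0.2]
opening: 0.876
```

```bash
python3 -c "
from h import *
snap('side','s7',270,220,400,350,6);snap('top','t7',370,110,490,260,5);goto(620,-208,230,0)"
```

```text
t10.50 pos [ 451.  -362.6  228.1] rpy [ 3.137 -0.011 -0.27 ] F [ 0.8 -0.4  1. ] op 74.8
 -> cm [ 12.16 -19.42  -0.15] deg [  0.36  -0.6  -15.5 ]
```

View pics/s7.png

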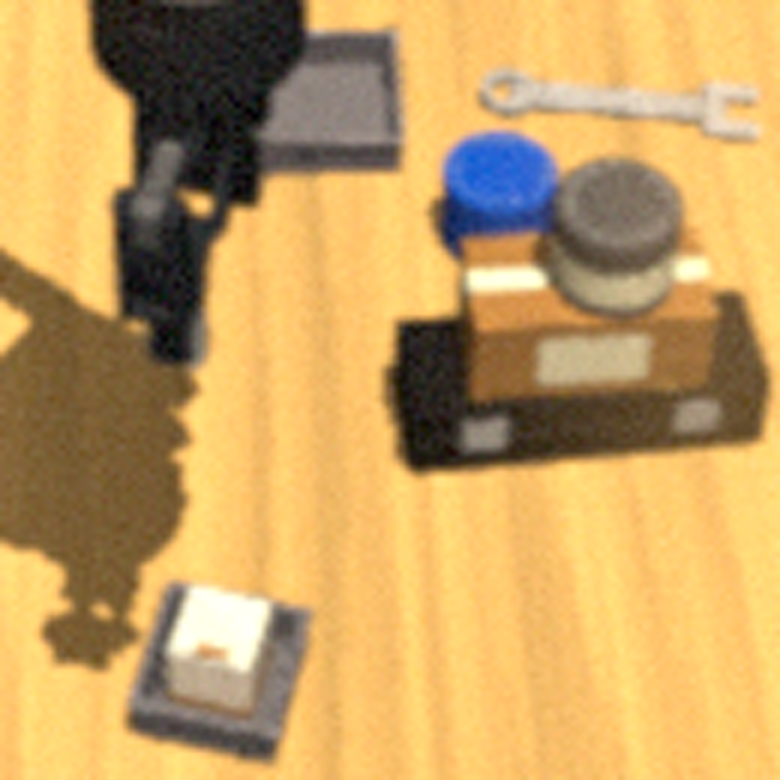

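View pics/t7.png

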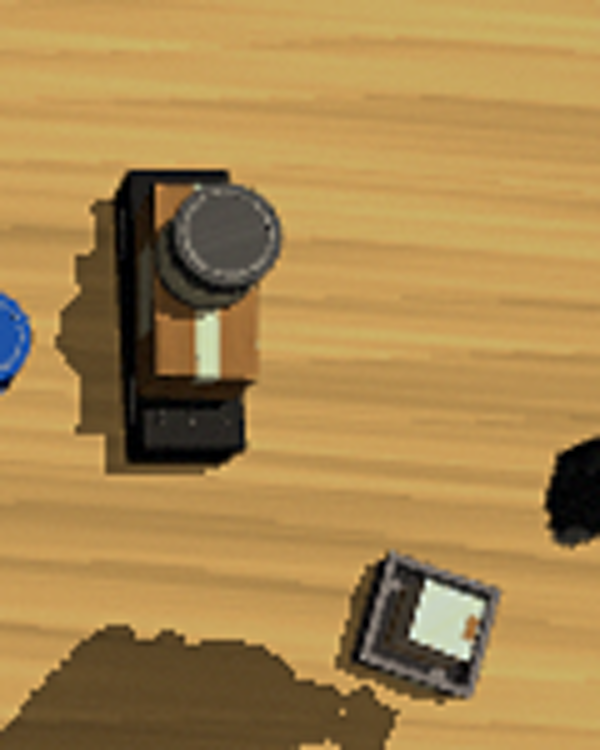

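The bulb box is flat in the smallest tray. Now I'll locate the tin lid: top view centre about (229,235), side view about (619,199) in the crops. I'll also check the box.

```bash
cat > m2.py <<'E'
from h import *
T=lambda p:px(5,370,110,p); S=lambda p:px(6,270,220,p)
a=np.linspace(0,2*np.pi,8,endpoint=False)
t=T([(229,235)])
s=S([(619,199)])
x,e=fit([("top",[[0,0,46]],t),("side",[[0,0,46]],s)],[620,-208,95,0]);print("tin ctr",x.round(1),e)
# rim extents check
def ext(n,x,y,z,rad):
    p=proj(n,np.c_[x+rad*np.cos(np.linspace(0,6.28,60)),y+rad*np.sin(np.linspace(0,6.28,60)),np.full(60,z)]);return p.min(0),p.max(0)
print(ext("top",*x[:2],x[2]+46,29),T([(176,184),(282,288)]))
print(ext("side",*x[:2],x[2]+46,29),S([(553,157),(683,242)]))
print(ext("side",*x[:2],x[2],29),S([(548,230),(676,314)]))
L=rect(18,18,44)
x,e=fit([("top",L,T([(425,578),(482,598),(467,660),(410,640)])),("side",L,S([(272,602),(258,670),(168,655),(184,587)]))],[447,-359,3,-.27]);print("bulb",x.round(3),e)
E
python3 m2.py
```

```text
tin ctr [ 628.6 -209.3   97.3    0. ] [-0.  -0.5 -0.5  0.2]
(array([404.34883173, 145.69366556]), array([426.40241524, 166.66010242])) [[404.8 146.4]
 [426.  167.2]]
(array([361.43963191, 245.22631393]), array([383.17199754, 260.88905782])) [[361.75       245.75      ]
 [383.41666667 259.91666667]]
(array([360.48858064, 256.93343747]), array([381.70060016, 272.65517563])) [[360.91666667 257.91666667]
 [382.25       271.91666667]]
bulb [ 4.47766e+02 -3.59655e+02  1.67300e+00 -2.29000e-01] [-0.7 -0.1  0.5 -0.2  0.7 -0.2 -0.6 -0.2 -0.4 -0.3 -1.   0.2  0.   0.3
  0.6 -0.1]
```

Emit:
{"api": "jog_arm", "payload": {"series": [[[4,-5,-0.5,0,0,-5,7.5],[8,-10,-0.5,0,0,-11,7.5],[12.2,-15,-0.5,0,0,-15.5,7.5],[13,-19.4,-0.5,0,0,-15.5,7.5],[13,-19.4,-0.5,0,0,-15.5,7.5]]]}}

```text
clock: 11.12
eef_pos: [626.3, -204.8, 224.8]
tcp_rot: [-3.141, 0.0, 0.004]
contact_force: [-0.3, -0.3, -0.1]
opening: 0.876
```

Emit:
{"api": "jog_arm", "payload": {"series": [[[0,0,0,0,0,0,7.5],[0,0,0,0,0,0,7.5]]]}}

```text
clock: 11.38
eef_pos: [624.3, -209.0, 225.2]
tcp_rot: [3.141, 0.0, -0.001]
contact_force: [-0.0, 0.3, 0.0]
opening: 0.878
```

```bash
python3 -c "
from h import *
goto(628.6,-209,91,0)"
```

```text
t11.38 pos [ 624.3 -209.   225.2] rpy [ 3.141e+00  0.000e+00 -1.000e-03] F [-0.   0.3  0. ] op 74.6
 -> cm [ 0.44 -0.   13.42] deg [ 0.02  0.01 -0.07]
```

Emit:
{"api": "jog_arm", "payload": {"series": [[[0.2,0,4,0,0,0,7.5],[0.3,0,7,0,0,0,7.5],[0.3,0,9,0,0,0,7.5],[0.3,0,10,0,0,0,7.5],[0.3,0,10,0,0,0,7.5]]]}}

```text
clock: 12.0
eef_pos: [627.8, -208.2, 125.0]
tcp_rot: [-3.142, 0.0, -0.0]
contact_force: [1.1, -0.6, -0.5]
opening: 0.877
```

Emit:
{"api": "jog_arm", "payload": {"series": [[[0,0,1,0,0,0,7.5],[0,0,2,0,0,0,7.5],[0,0,3,0,0,0,7.5],[0,0,3.4,0,0,0,7.5],[0,0,3.4,0,0,0,7.5]]]}}

```text
clock: 12.62
eef_pos: [627.8, -207.8, 90.6]
tcp_rot: [-3.141, 0.001, 0.0]
contact_force: [0.0, -0.9, 0.2]
opening: 0.878
```

```bash
python3 -c "
from h import *
snap('side','s8',320,210,440,320,6);goto(628.6,-209,91,0)"
```

```text
t12.68 pos [ 628.  -207.9   91.1] rpy [-3.142  0.     0.   ] F [ 0.2  0.  -0.9] op 74.5
 -> cm [0.06 0.11 0.01] deg [-0.  0.  0.]
```

View pics/s8.png

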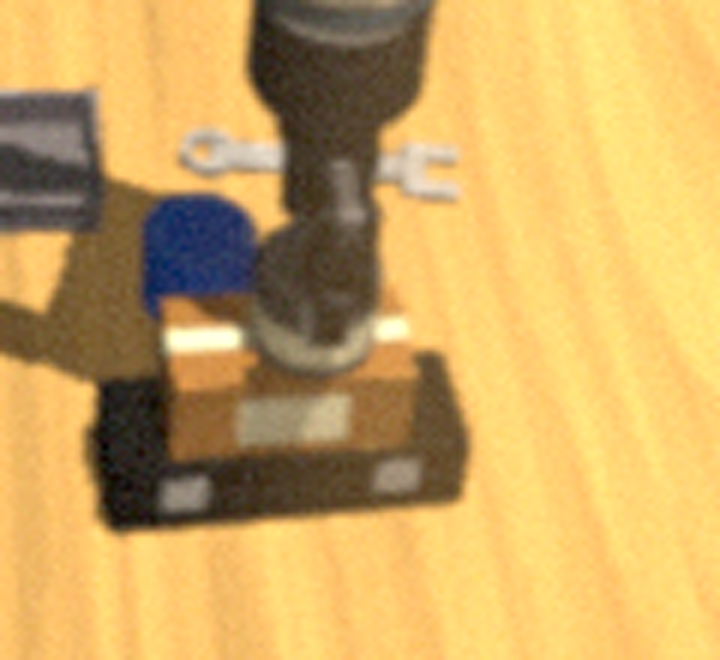

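```bash
python3 -c "
from h import *
print((proj('side',[[628,-250,124],[628,-250,115],[628.6,-238,141],[628,-238,95]])-[320,210])*6+2.5)"
```

```text
[[323.37161918 357.65999104]
 [321.86516806 371.46962323]
 [324.11190459 310.82439969]
 [315.20504508 381.28653   ]]
```

Emit:
{"api": "jog_arm", "payload": {"series": [[[-0.1,0,0.2,0,0,0,7.5],[-0.3,0.1,0.4,0,0,0,7.5],[-0.3,0.1,0.4,0,0,0,6.5],[-0.3,0.1,0.4,0,0,0,5.8],[-0.3,0.1,0.4,0,0,0,5.3]]], "newtons": 40}}

```text
clock: 13.3
eef_pos: [625.2, -209.1, 87.6]
tcp_rot: [3.141, -0.001, 0.0]
contact_force: [-1.6, -0.5, 4.4]
opening: 0.659
```

Emit:
{"api": "jog_arm", "payload": {"series": [[[0,0,0,0,0,0,5.2],[0,0,0,0,0,0,5.2]]]}}

```text
clock: 13.55
eef_pos: [625.2, -209.1, 87.6]
tcp_rot: [3.141, -0.001, 0.0]
contact_force: [-2.1, -0.4, 5.8]
opening: 0.666
```

Emit:
{"api": "jog_arm", "payload": {"series": [[[0,0,-0.5,0,0,0,5.2],[0,0,-1.5,0,0,0,5.2],[0,0,-3,0,0,0,5.2],[0,0,-3,0,0,0,5.2],[0,0,-3,0,0,0,5.2]]]}}

```text
clock: 14.18
eef_pos: [625.0, -208.9, 117.3]
tcp_rot: [3.142, -0.0, 0.0]
contact_force: [-0.5, 0.4, -2.3]
opening: 0.663
```

```bash
python3 -c "
from h import *
snap('side','s9',320,200,440,310,6);goto(466,371,190,0)"
```

```text
t14.22 pos [ 624.8 -208.8  116.9] rpy [-3.141  0.     0.   ] F [ 0.3  0.2 -2.2] op 56.3
 -> cm [-15.88 -57.99  -7.3 ] deg [-0.01  0.02  0.  ]
```

View pics/s9.png

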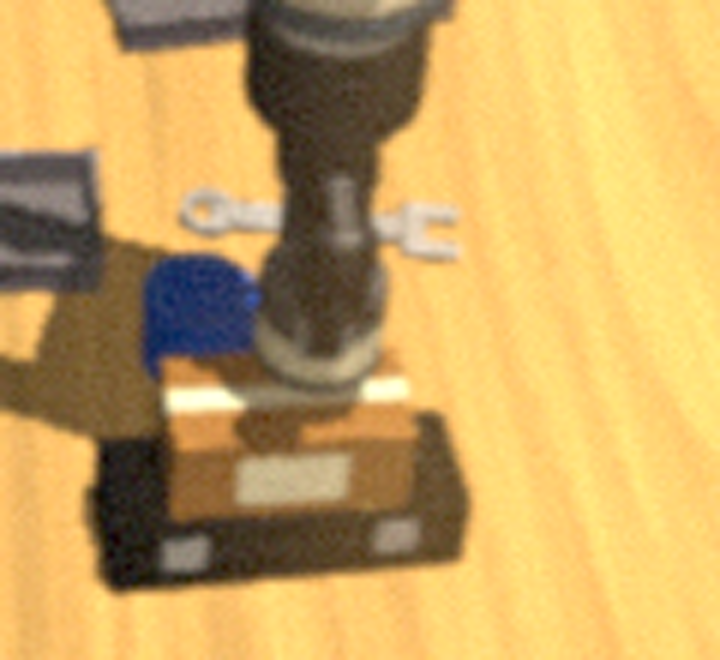

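The tin is lifted, with a 2.2 N load that matches 200 g. Carrying it to the larger square tray.

Emit:
{"api": "jog_arm", "payload": {"series": [[[0,0,-3,0,0,0,5.2],[-0.5,-2,-6,0,0,0,5.2],[-1.5,-6,-8,0,0,0,5.2],[-2.6,-10,-8.5,0,0,0,5.2],[-3.9,-15,-8.5,0,0,0,5.2]]]}}

```text
clock: 14.85
eef_pos: [585.8, -58.1, 202.4]
tcp_rot: [3.141, -0.001, -0.001]
contact_force: [0.2, 0.9, -2.0]
opening: 0.663
```

Emit:
{"api": "jog_arm", "payload": {"series": [[[-1.3,-5,0,0,0,0,5.2],[-2.6,-10,0,0,0,0,5.2],[-4,-15,0,0,0,0,5.2],[-5.3,-20,0,0,0,0,5.2],[-6.6,-25,0,0,0,0,5.2]]]}}

```text
clock: 15.48
eef_pos: [519.1, 192.5, 201.8]
tcp_rot: [3.141, 0.0, -0.0]
contact_force: [-0.0, 0.4, -2.5]
opening: 0.659
```

```bash
python3 -c "
from h import *
goto(462.5,371,150,0)"
```

```text
t15.47 pos [519.1 192.5 201.8] rpy [ 3.141  0.    -0.   ] F [-0.   0.4 -2.5] op 56.0
 -> cm [ -5.66 -17.85   5.18] deg [ 0.01  0.02 -0.  ]
```

Emit:
{"api": "jog_arm", "payload": {"series": [[[-1.5,-5,0,0,0,0,5.2],[-3,-10,0,0,0,0,5.2],[-4.5,-14.5,1,0,0,0,5.2],[-5.7,-17.8,3,0,0,0,5.2],[-5.7,-17.8,5,0,0,0,5.2]]]}}

```text
clock: 16.1
eef_pos: [461.8, 371.3, 151.1]
tcp_rot: [-3.141, 0.0, 0.003]
contact_force: [-0.1, -0.3, -2.1]
opening: 0.663
```

Emit:
{"api": "jog_arm", "payload": {"series": [[[0,0,3,0,0,0,5.2],[0,0,6,0,0,0,5.2],[0,0,9,0,0,0,5.2],[0,0,10,0,0,0,5.2],[0,0,10,0,0,0,5.2]]]}}

```text
clock: 16.73
eef_pos: [462.7, 368.8, 51.7]
tcp_rot: [3.141, 0.001, 0.0]
contact_force: [-0.8, 0.1, -1.8]
opening: 0.665
```

```bash
python3 -c "
from h import *
snap('side','s10',260,100,380,210,6);snap('top','t10',150,140,270,270,6);goto(462.5,371,-5,0)
print('tray ctr side',(proj('side',[[465.8,370.8,3]])-[260,100])*6, 'top',(proj('top',[[465.8,370.8,3]])-[150,140])*6)
print('tin near-bottom exp',(proj('side',[[466,342,58]])-[260,100])*6)"
```

```text
t16.82 pos [463.6 369.5  53.1] rpy [-3.141e+00 -1.000e-03 -0.000e+00] F [ 0.5 -0.5 -2.2] op 56.0
 -> cm [-0.12 -0.14  5.81] deg [-0.05 -0.06 -0.  ]
tray ctr side [[294.79586707 427.32401271]] top [[323.61101133 415.41331855]]
tin near-bottom exp [[294.27438201 382.25514693]]
```

View pics/s10.png

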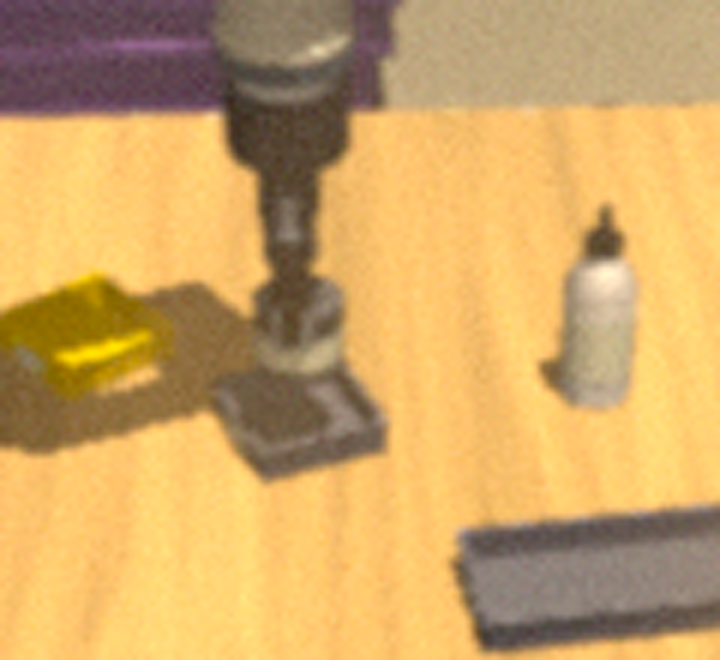

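View pics/t10.png

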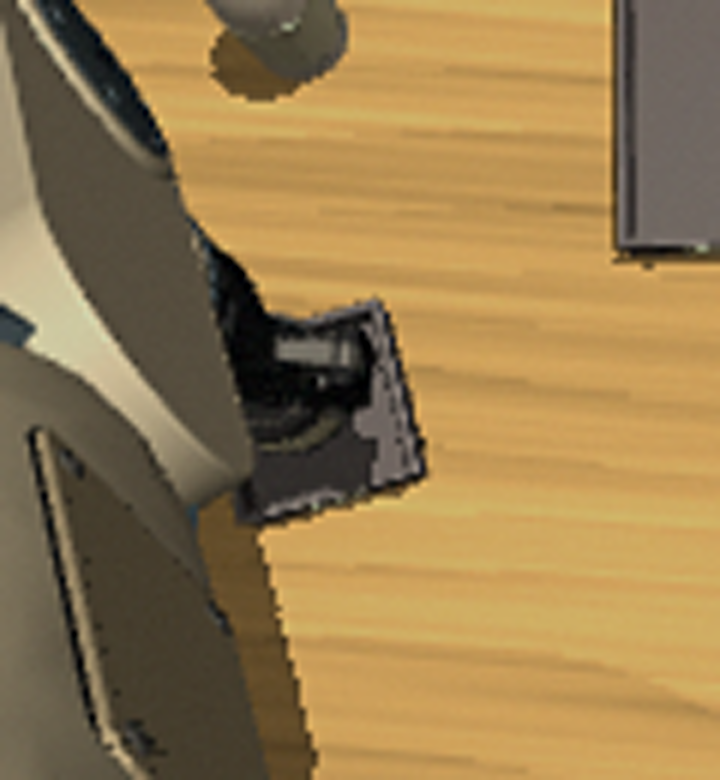

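The tin is above the grey square tray and about 3 mm off in +x. I'll correct that while lowering.

Emit:
{"api": "jog_arm", "payload": {"series": [[[-0.2,-0.1,2,0,0,0,5.2],[-0.2,-0.1,4,0,0,0,5.2],[-0.2,-0.1,4.7,0,0,0,5.2],[-0.2,-0.1,5.1,0,0,0,5.2],[-0.2,-0.1,5.1,0,0,0,5.2]]]}}

```text
clock: 17.45
eef_pos: [461.4, 370.4, 1.7]
tcp_rot: [-3.141, -0.001, 0.0]
contact_force: [0.1, -0.5, -1.2]
opening: 0.665
```

Emit:
{"api": "jog_arm", "payload": {"series": [[[0,0,0.1,0,0,0,5.2],[0,0,0.2,0,0,0,5.2],[0,0,0.3,0,0,0,5.2],[0,0,0.4,0,0,0,5.2],[0,0,0.4,0,0,0,5.2]]]}}

```text
clock: 18.08
eef_pos: [460.9, 370.0, -3.0]
tcp_rot: [3.141, 0.0, 0.0]
contact_force: [0.1, 0.3, -1.7]
opening: 0.657
```

Emit:
{"api": "jog_arm", "payload": {"series": [[[0,0,0.1,0,0,0,5.2],[0,0,0.1,0,0,0,5.2],[0,0,0.1,0,0,0,5.2]]]}}

```text
clock: 18.45
eef_pos: [461.0, 370.1, -3.9]
tcp_rot: [3.142, 0.0, 0.0]
contact_force: [-0.3, -0.3, -1.7]
opening: 0.66
```

Emit:
{"api": "jog_arm", "payload": {"series": [[[0,0,0.1,0,0,0,5.2],[0,0,0.1,0,0,0,5.2]]]}}

```text
clock: 18.7
eef_pos: [461.1, 370.2, -4.4]
tcp_rot: [-3.141, -0.0, 0.0]
contact_force: [-1.1, -1.3, 4.1]
opening: 0.661
```

Contact. Releasing.

Emit:
{"api": "jog_arm", "payload": {"series": [[[0,0,0,0,0,0,6.2],[0,0,0,0,0,0,7.0],[0,0,0,0,0,0,7.5],[0,0,0,0,0,0,7.5],[0,0,0,0,0,0,7.5]]]}}

```text
clock: 19.32
eef_pos: [461.0, 370.0, -4.9]
tcp_rot: [3.142, 0.0, 0.0]
contact_force: [0.6, -0.3, 0.7]
opening: 0.88
```

Emit:
{"api": "jog_arm", "payload": {"series": [[[0,0,-1,0,0,0,7.5],[0,0,-4,0,0,0,7.5],[0,0,-9,0,0,0,7.5],[0,2,-15,0,0,0,7.5],[0,8,-20,0,0,0,7.5]]]}}

```text
clock: 19.95
eef_pos: [462.0, 303.5, 188.2]
tcp_rot: [-3.139, -0.004, 0.002]
contact_force: [1.2, -0.1, -1.0]
opening: 0.881
```

Emit:
{"api": "jog_arm", "payload": {"series": [[[2,5,0,0,0,0,7.5],[4,10,0,0,0,0,7.5],[6,16,0,0,0,0,7.5],[7,22,0,0,0,0,7.5],[8,28,0,0,0,0,7.5]]]}}

```text
clock: 20.58
eef_pos: [541.2, 20.5, 185.5]
tcp_rot: [-3.142, -0.001, 0.0]
contact_force: [1.6, -0.2, -0.5]
opening: 0.875
```

```bash
python3 -c "
from h import *
snap('side','s11',260,100,380,210,6);snap('side','s11b',320,220,420,310,7);snap('top','t11',150,120,270,270,5);snap('top','t11b',370,120,470,220,7);goto(618,-209,200,0.033)"
```

```text
t20.77 pos [541.   21.4 185.2] rpy [-3.141e+00 -0.000e+00 -3.000e-03] F [0.8 0.4 0.2] op 74.7
 -> cm [ 7.76 23.02 -1.48] deg [-0.02 -0.03 -2.05]
```

View pics/s11.png

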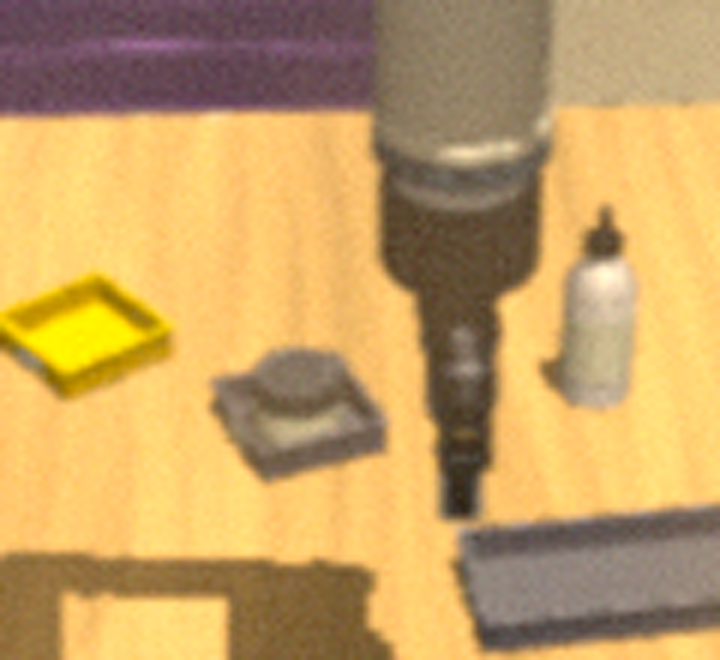

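View pics/t11.png

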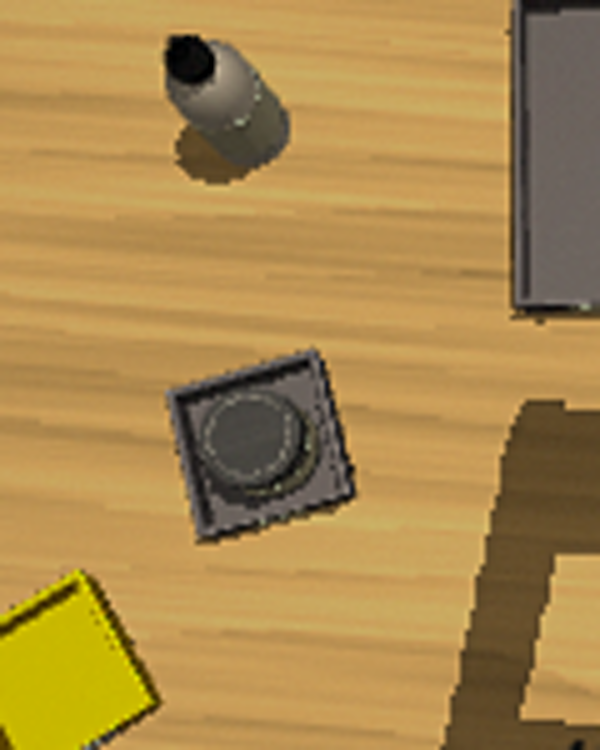

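View pics/s11b.png

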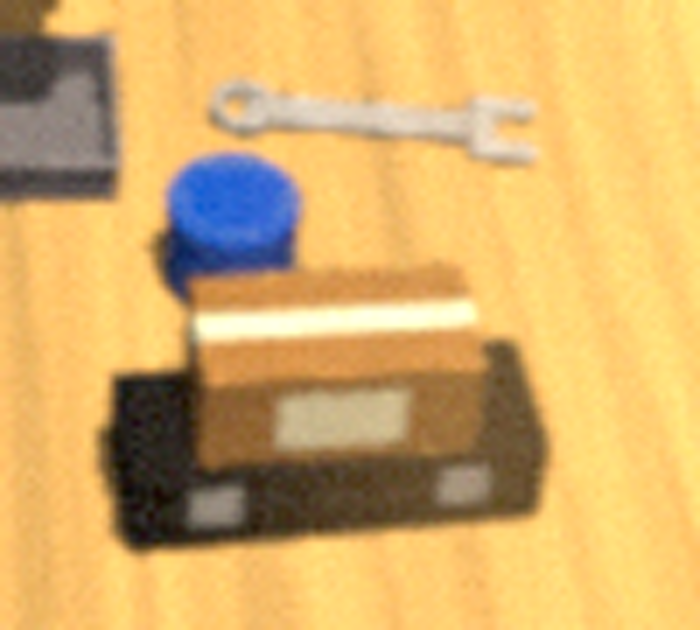

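View pics/t11b.png

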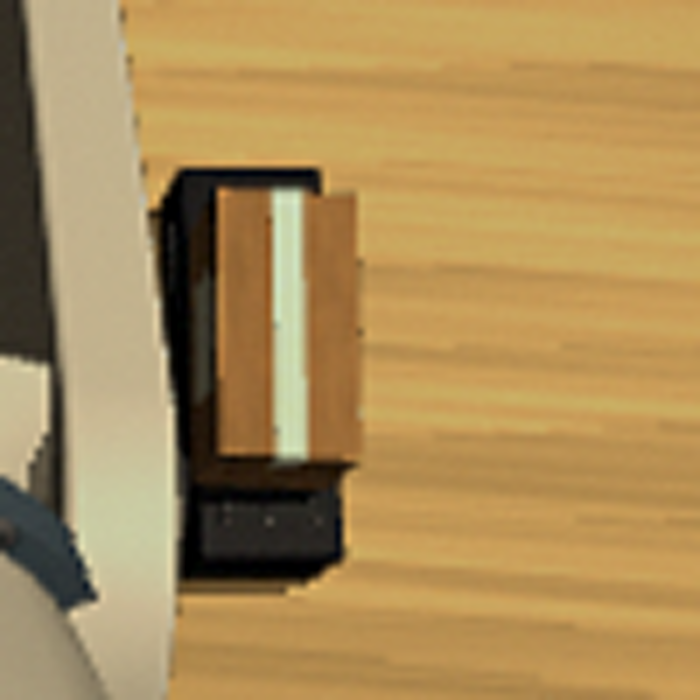

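The tin is upright in the grey square tray. Now I'll measure the tin and fit the carton and case.

```bash
cat > m3.py <<'E'
from h import *
x,e=fit([("top",[[0,0,46]],px(5,150,120,[(254,437)])),("side",[[0,0,46]],px(6,260,100,[(302,380)]))],[466,371,3,0]);print("tin",x.round(1),e)
T=lambda p:px(7,370,120,p); S=lambda p:px(7,320,220,p)
Lt=rect(55,28,50);Lb=rect(55,28,0)
x,e=fit([("top",Lt,T([(218,188),(357,193),(361,464),(216,455)])),("side",Lt,S([(465,263),(485,374),(198,384),(190,275)])),("side",Lb[[1,2]],S([(480,450),(200,467)]))],[620,-208,45,0]);print("carton",x.round(3),e)
Lt=rect(85,30,45);Lb=rect(85,30,0)
x,e=fit([("top",Lt[[0,2,3]],T([(180,170),(343,555),(200,557)])),("side",Lt[[0,1,3]],S([(520,342),(548,440),(113,375)])),("side",Lb[[1,2]],S([(532,513),(130,548)]))],[620,-208,0,0]);print("case",x.round(3),e)
E
python3 m3.py
```

```text
tin [466.7 369.3  -3.9   0. ] [-0.  -0.5 -0.7  0.2]
carton [ 6.18275e+02 -2.09909e+02  4.43210e+01  2.30000e-02] [-0.1 -0.4  0.1 -0.1 -0.1 -0.6  0.  -0.4 -0.6  0.2  0.1 -0.5  0.6 -0.2
 -0.4  0.2 -0.9  0.7 -0.4  0.1]
case [ 6.18377e+02 -2.10773e+02  1.02900e+00  8.00000e-02] [-0.4 -1.2  0.3  0.3 -0.4  0.  -0.6 -1.4  0.6  0.7 -0.9 -1.   1.2  0.7
 -0.6  1.2]
```

Emit:
{"api": "jog_arm", "payload": {"series": [[[1.5,5,0,0,0,-1,7.5],[3,10,0,0,0,-1.5,7.5],[4.5,15,0,0,0,-1.5,7.5],[6,20,0,0,0,-1.5,7.5],[7.4,23,0,0,0,-1.5,7.5]]]}}

```text
clock: 21.4
eef_pos: [615.8, -207.8, 185.0]
tcp_rot: [-3.142, -0.0, 0.027]
contact_force: [0.5, -0.5, -0.2]
opening: 0.882
```

Emit:
{"api": "jog_arm", "payload": {"series": [[[0,0,3,0,0,0,7.5],[0,0,6,0,0,0,7.5],[0,0,7,0,0,0,7.5],[0,0,7,0,0,0,7.5]]]}}

```text
clock: 21.9
eef_pos: [615.1, -206.3, 114.6]
tcp_rot: [-3.141, 0.001, 0.028]
contact_force: [-0.0, -0.3, 0.6]
opening: 0.878
```

```bash
python3 -c "
from h import *
goto(614.5,-209.9,37,0.023)"
```

```text
t21.90 pos [ 615.1 -206.3  114.6] rpy [-3.141e+00  1.000e-03  2.800e-02] F [-0.  -0.3  0.6] op 74.6
 -> cm [-0.07  0.36  7.76] deg [-0.03  0.04  0.26]
```

Emit:
{"api": "jog_arm", "payload": {"series": [[[0,0.3,2,0,0,0,7.5],[0,0.3,4,0,0,0,7.5],[0,0.3,6,0,0,0,7.5],[0,0.3,7.5,0,0,0,7.5],[0,0.3,7.8,0,0,0,7.5]]]}}

```text
clock: 22.52
eef_pos: [614.1, -210.2, 34.9]
tcp_rot: [-3.141, 0.002, 0.026]
contact_force: [0.6, -0.1, 0.7]
opening: 0.876
```

Emit:
{"api": "jog_arm", "payload": {"series": [[[0,0,0,0,0,0,6.5],[0,0,0,0,0,0,5.8],[0,0,0,0,0,0,5.2],[0,0,0,0,0,0,5.0],[0,0,0,0,0,0,5.0]]], "newtons": 70}}

```text
clock: 23.15
eef_pos: [615.8, -210.8, 37.8]
tcp_rot: [3.141, -0.002, 0.026]
contact_force: [-1.2, -0.3, 5.6]
opening: 0.639
```

Emit:
{"api": "jog_arm", "payload": {"series": [[[0,0,-0.5,0,0,0,5.0],[0,0,-1.5,0,0,0,5.0],[0,0,-3,0,0,0,5.0],[0,0,-3,0,0,0,5.0],[0,0,-3,0,0,0,5.0]]]}}

```text
clock: 23.78
eef_pos: [615.0, -210.5, 66.8]
tcp_rot: [3.142, -0.0, 0.026]
contact_force: [-0.1, -0.0, -2.9]
opening: 0.643
```

```bash
python3 -c "
from h import *
snap('side','s12',320,200,440,310,6);goto(472,-5.5,160,-0.01)"
```

```text
t23.82 pos [ 614.8 -210.4   66.4] rpy [-3.141  0.     0.026] F [-0.8  0.4 -2.6] op 54.5
 -> cm [-13.74 -20.86  -9.35] deg [-0.01  0.02  2.07]
```

View pics/s12.png

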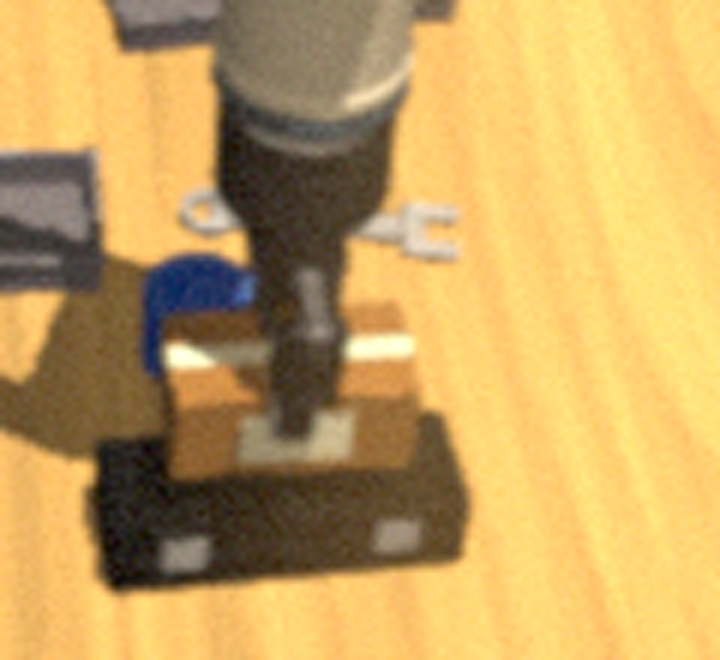

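The carton is lifted level, with a load of about 2.7 N. Moving it to the middle oblong tray.

Emit:
{"api": "jog_arm", "payload": {"series": [[[0,0,-3,0,0,0,5.0],[-1,-1.5,-6,0,0,0.5,5.0],[-3.5,-5.5,-7,0,0,1,5.0],[-6.5,-10,-7,0,0,2,5.0],[-9.5,-14.5,-7,0,0,2.1,5.0]]]}}

```text
clock: 24.45
eef_pos: [515.0, -66.9, 136.4]
tcp_rot: [-3.141, 0.0, -0.011]
contact_force: [0.6, -0.1, -3.2]
opening: 0.639
```

Emit:
{"api": "jog_arm", "payload": {"series": [[[-2,-3,0,0,0,0,5.0],[-4.2,-6.3,0,0,0,0,5.0],[-4.2,-6.3,1,0,0,0,5.0],[-4.2,-6.3,4,0,0,0,5.0],[-4.2,-6.3,7,0,0,0,5.0]]]}}

```text
clock: 25.08
eef_pos: [475.7, -5.0, 65.8]
tcp_rot: [3.141, -0.001, -0.01]
contact_force: [0.3, 0.1, -3.7]
opening: 0.635
```

Emit:
{"api": "jog_arm", "payload": {"series": [[[0,0,1,0,0,0,5.0],[0,0,1,0,0,0,5.0]]]}}

```text
clock: 25.32
eef_pos: [474.8, -4.9, 56.1]
tcp_rot: [3.142, 0.001, -0.011]
contact_force: [0.2, 0.0, -2.9]
opening: 0.642
```

```bash
python3 -c "
from h import *
snap('side','s13',260,170,380,270,6);goto(472.5,-5.5,-5,-0.01)
L=rect(55,28,0)+[476,-5.5,8+r.sense()['eef_pos'][2]]
print((proj('side',L)-[260,170])*6+2.5)"
```

```text
t25.38 pos [475.4  -4.9  56.9] rpy [ 3.142 -0.    -0.011] F [ 0.3  0.2 -2.7] op 54.6
 -> cm [-0.29  0.06  6.19] deg [ 0.   -0.01 -0.04]
[[427.94393827 292.63054661]
 [433.73091689 364.67210718]
 [220.10309077 369.98761928]
 [220.85396361 297.65345224]]
```

View pics/s13.png

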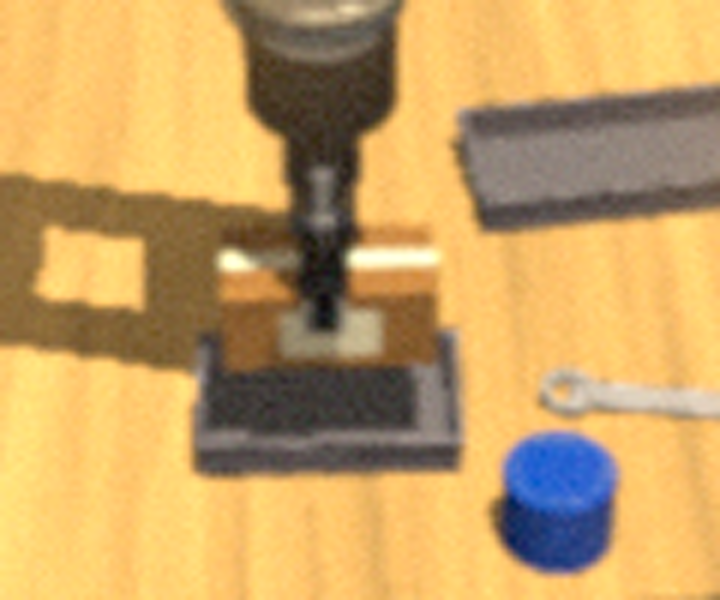

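The carton is level above the middle oblong tray and 2–3 mm off in +x. Correcting as I lower it.

Emit:
{"api": "jog_arm", "payload": {"series": [[[-0.2,0,2,0,0,0,5.0],[-0.2,0,4,0,0,0,5.0],[-0.2,0,5,0,0,0,5.0],[-0.2,0,5.6,0,0,0,5.0],[-0.2,0,5.6,0,0,0,5.0]]]}}

```text
clock: 26.0
eef_pos: [473.2, -4.6, 0.9]
tcp_rot: [3.142, -0.0, -0.01]
contact_force: [0.2, 0.1, -3.7]
opening: 0.646
```

Emit:
{"api": "jog_arm", "payload": {"series": [[[0,0,0.1,0,0,0,5.0],[0,0,0.2,0,0,0,5.0],[0,0,0.3,0,0,0,5.0],[0,0,0.3,0,0,0,5.0]]]}}

```text
clock: 26.5
eef_pos: [472.9, -4.6, -2.4]
tcp_rot: [3.142, 0.0, -0.01]
contact_force: [0.6, 0.1, -3.4]
opening: 0.639
```

Emit:
{"api": "jog_arm", "payload": {"series": [[[0,0,0.1,0,0,0,5.0],[0,0,0.2,0,0,0,5.0],[0,0,0.2,0,0,0,5.0]]]}}

```text
clock: 26.88
eef_pos: [472.9, -4.6, -4.3]
tcp_rot: [-3.142, 0.0, -0.01]
contact_force: [-1.1, -0.8, 0.6]
opening: 0.639
```

Emit:
{"api": "jog_arm", "payload": {"series": [[[0,0,0.1,0,0,0,5.0],[0,0,0.1,0,0,0,5.0]]]}}

```text
clock: 27.12
eef_pos: [472.9, -4.6, -4.3]
tcp_rot: [-3.142, 0.0, -0.01]
contact_force: [-6.3, 0.4, 17.7]
opening: 0.64
```

Seated. Releasing.

Emit:
{"api": "jog_arm", "payload": {"series": [[[0,0,-0.1,0,0,0,5.0],[0,0,-0.1,0,0,0,6.2],[0,0,-0.1,0,0,0,7.2],[0,0,-0.1,0,0,0,7.5],[0,0,-0.1,0,0,0,7.5]]]}}

```text
clock: 27.75
eef_pos: [473.0, -4.6, -4.4]
tcp_rot: [-3.142, 0.0, -0.01]
contact_force: [0.6, 0.2, -0.7]
opening: 0.876
```

Emit:
{"api": "jog_arm", "payload": {"series": [[[0,0,-1,0,0,0,7.5],[0,0,-4,0,0,0,7.5],[0,0,-9,0,0,0,7.5],[0,0,-15,0,0,0,7.5],[0,0,-18,0,0,0,7.5]]]}}

```text
clock: 28.38
eef_pos: [474.2, -4.6, 179.5]
tcp_rot: [3.142, -0.005, -0.01]
contact_force: [0.1, 0.1, -0.2]
opening: 0.882
```

Emit:
{"api": "jog_arm", "payload": {"series": [[[-3,0,0,0,0,0,7.5],[-7,0,0,0,0,0,7.5],[-10,0,0,0,0,0,7.5],[-10,0,0,0,0,0,7.5]]]}}

```text
clock: 28.88
eef_pos: [371.0, -3.5, 176.0]
tcp_rot: [3.142, 0.0, -0.01]
contact_force: [0.1, 0.5, 0.7]
opening: 0.876
```

```bash
python3 -c "
from h import *
snap('side','s14',270,180,410,320,5);snap('top','t14',300,120,440,260,5);goto(614,-210,150,0.08)"
```

```text
t28.98 pos [373.7  -3.6 176.4] rpy [-3.142e+00 -2.000e-03 -1.000e-02] F [ 0.1  0.3 -0.9] op 74.4
 -> cm [24.24 20.39  2.69] deg [ 0.   -0.11 -5.18]
```

View pics/s14.png

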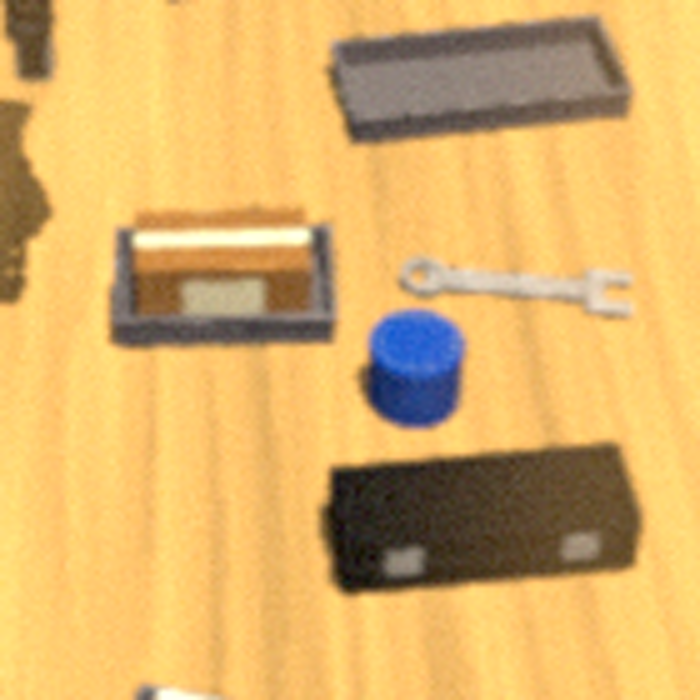

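View pics/t14.png

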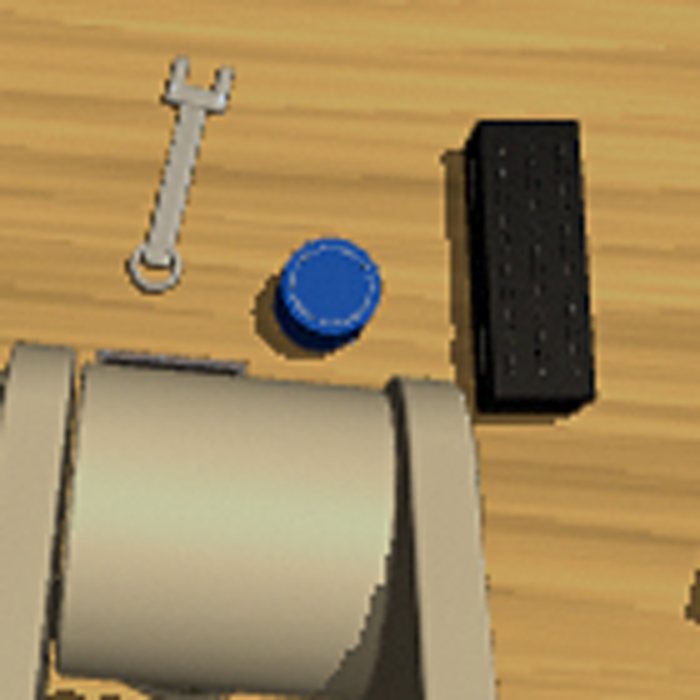

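```bash
python3 - <<'E'
from h import *
T=lambda p:px(5,300,120,p); S=lambda p:px(5,270,180,p)
Lt=rect(85,30,45);Lb=rect(85,30,0)
x,e=fit([("top",Lt,T([(485,120),(579,122),(595,400),(493,401)])),("side",Lt[[0,1,3]],S([(618,445),(640,518),(331,468)])),("side",Lb[[1,2]],S([(632,568),(348,590)]))],[620,-208,0,0]);print("case",x.round(3),e)
Lt=rect(55,28,50)
x,e=fit([("side",Lt,S([(303,207),(312,275),(133,273),(137,212)]))],[476,-5,3,0],3);print("carton",x.round(3),e)
E
```

```text
case [ 6.17184e+02 -2.11700e+02  4.45000e-01  7.20000e-02] [-1.3 -0.6  0.3 -0.9  0.3  0.1 -0.4 -0.3 -0.2 -1.   0.5  0.5 -1.3 -0.8
  0.3  0.9 -2.2  1.7]
carton [ 4.75891e+02 -7.05200e+00  3.91200e+00 -1.40000e-02] [ 0.8  0.6 -0.3 -0.9  0.   0.  -0.4  0.1]
```

The carton is seated at (476,-7), with the target at (476,-5). The case fits at (617,-211) with yaw 0.075. Going to pick it up.

Emit:
{"api": "jog_arm", "payload": {"series": [[[4,3.5,0,0,0,-1,7.5],[8,7,0,0,0,-2,7.5],[12,10.5,0,0,0,-3,7.5],[16,14,0,0,0,-4,7.5],[20,17.5,0,0,0,-4.9,7.5]]]}}

```text
clock: 29.6
eef_pos: [573.4, -182.3, 175.4]
tcp_rot: [3.142, -0.0, 0.075]
contact_force: [0.6, 0.6, -0.5]
opening: 0.876
```

Emit:
{"api": "jog_arm", "payload": {"series": [[[3.9,3,2,0,0,0,7.5],[3.9,3,5,0,0,0,7.5],[3.9,3,8,0,0,0,7.5],[3.9,3,8,0,0,0,7.5],[3.9,3,8,0,0,0,7.5]]]}}

```text
clock: 30.22
eef_pos: [613.3, -207.9, 96.5]
tcp_rot: [3.141, -0.001, 0.075]
contact_force: [-0.8, -0.0, 0.4]
opening: 0.875
```

```bash
python3 -c "
from h import *
goto(613.5,-211.6,-8,0.075)"
```

```text
t30.23 pos [ 613.3 -207.9   96.5] rpy [ 3.141e+00 -1.000e-03  7.500e-02] F [-0.8 -0.   0.4] op 74.4
 -> cm [-0.02  0.36 10.45] deg [ 0.03 -0.06  0.01]
```

Emit:
{"api": "jog_arm", "payload": {"series": [[[0,0.3,2,0,0,0,7.6],[0,0.3,4,0,0,0,7.6],[0,0.3,5,0,0,0,7.6],[0,0.3,5,0,0,0,7.6]]]}}

```text
clock: 30.72
eef_pos: [611.6, -210.3, 44.3]
tcp_rot: [-3.141, 0.002, 0.075]
contact_force: [0.5, 0.3, -0.1]
opening: 0.89
```

```bash
python3 -c "
from h import *
goto(613.5,-211.6,-8,0.075);snap('side','s15',320,210,440,320,6);snap('top','t15',370,110,490,220,5)"
```

```text
t30.73 pos [ 611.6 -210.3   44.3] rpy [-3.141e+00  2.000e-03  7.500e-02] F [ 0.5  0.3 -0.1] op 75.7
 -> cm [0.19 0.15 5.23] deg [-0.05  0.12  0.  ]
```

View pics/s15.png

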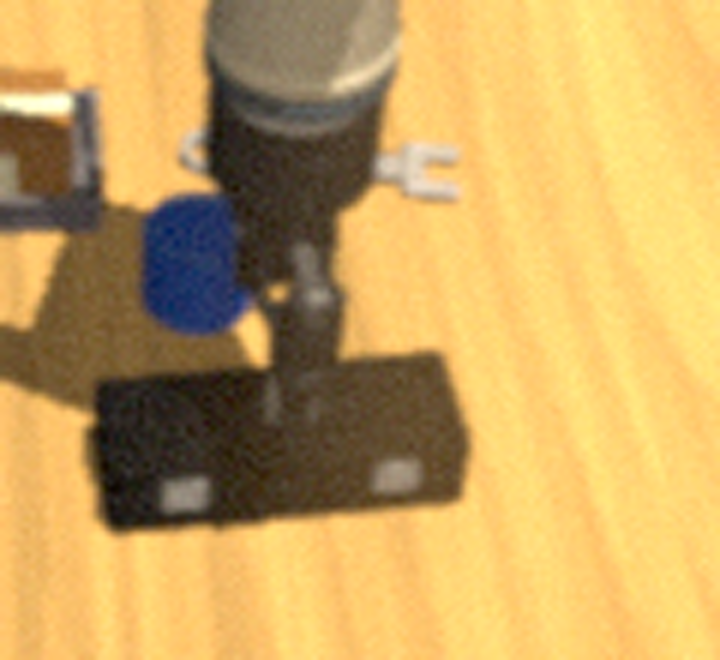

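View pics/t15.png

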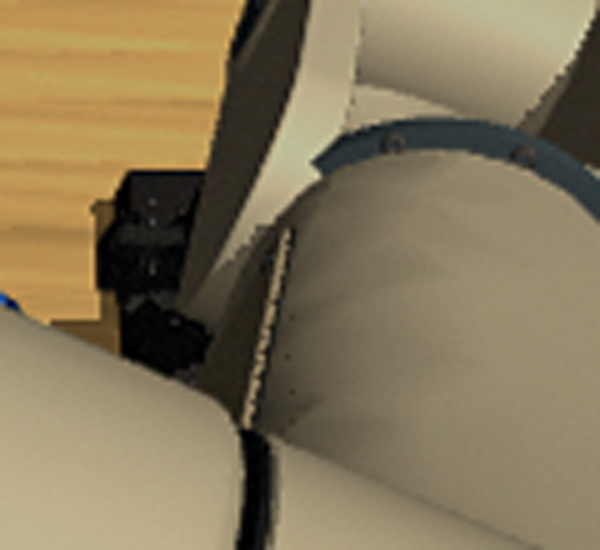

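The fingers straddle the case near its middle. Continuing down.

Emit:
{"api": "jog_arm", "payload": {"series": [[[0.1,0,1.5,0,0,0,7.6],[0.1,0.1,3,0,0,0,7.6],[0.1,0.1,4,0,0,0,7.6],[0.1,0.1,4.2,0,0,0,7.6],[0.1,0.1,4.2,0,0,0,7.6]]]}}

```text
clock: 31.45
eef_pos: [613.6, -211.5, 3.5]
tcp_rot: [-3.141, 0.0, 0.075]
contact_force: [-0.5, -0.5, 0.5]
opening: 0.889
```

Emit:
{"api": "jog_arm", "payload": {"series": [[[0,0,0.4,0,0,0,7.6],[0,0,0.8,0,0,0,7.6],[0,0,1.0,0,0,0,7.6],[0,0,1.0,0,0,0,7.6]]]}}

```text
clock: 31.95
eef_pos: [613.4, -211.5, -6.5]
tcp_rot: [-3.141, 0.0, 0.075]
contact_force: [-0.5, -0.5, -0.2]
opening: 0.888
```

Emit:
{"api": "jog_arm", "payload": {"series": [[[0,0,0,0,0,0,6.8],[0,0,0,0,0,0,6.2],[0,0,0,0,0,0,5.6],[0,0,0,0,0,0,5.4],[0,0,0,0,0,0,5.4]]], "newtons": 90}}

```text
clock: 32.58
eef_pos: [613.7, -211.7, -5.6]
tcp_rot: [3.141, -0.0, 0.075]
contact_force: [-2.3, -0.0, 5.9]
opening: 0.676
```

```bash
python3 -c "
from h import *
goto(613.5,-211.6,-8,0.075);snap('side','s16',320,210,440,320,6)"
```

```text
t32.58 pos [ 613.7 -211.7   -5.6] rpy [ 3.141 -0.     0.075] F [-2.3 -0.   5.9] op 57.5
 -> cm [-0.02 -0.01  0.24] deg [ 0.01 -0.02  0.01]
```

View pics/s16.png

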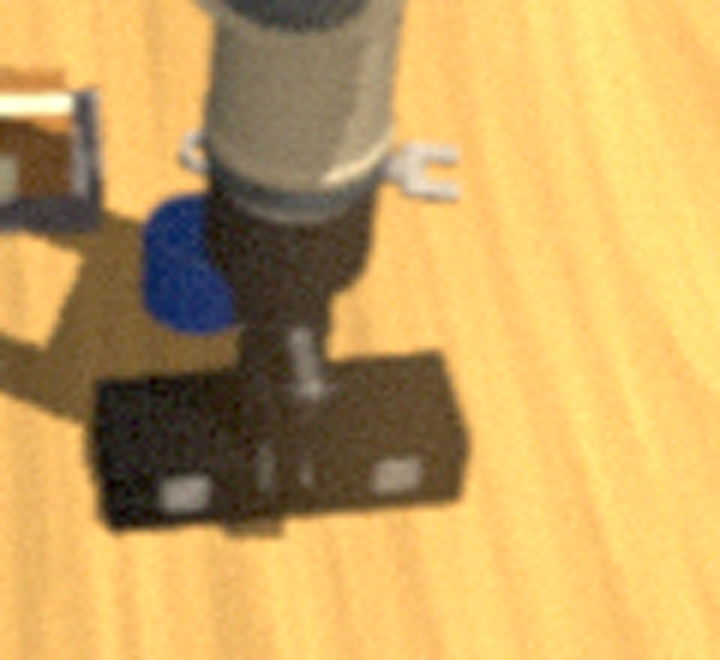

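Emit:
{"api": "jog_arm", "payload": {"series": [[[0,0,-0.5,0,0,0,5.4],[0,0,-1.5,0,0,0,5.4],[0,0,-3,0,0,0,5.4],[0,0,-3,0,0,0,5.4],[0,0,-3,0,0,0,5.4]]]}}

```text
clock: 33.25
eef_pos: [613.5, -211.5, 23.8]
tcp_rot: [3.142, -0.0, 0.075]
contact_force: [-0.7, 0.6, -5.5]
opening: 0.677
```

```bash
python3 -c "
from h import *
goto(658.5,200,150,0.12);print(r.sense()['wrist_torque']);snap('side','s17',320,200,440,310,6)"
```

```text
t33.25 pos [ 613.5 -211.5   23.8] rpy [ 3.142 -0.     0.075] F [-0.7  0.6 -5.5] op 57.5
 -> cm [  7.57 -40.7  -12.62] deg [ 0.   -0.01 -2.58]
[-0.00942453  0.03856018 -0.01141245]
```

View pics/s17.png

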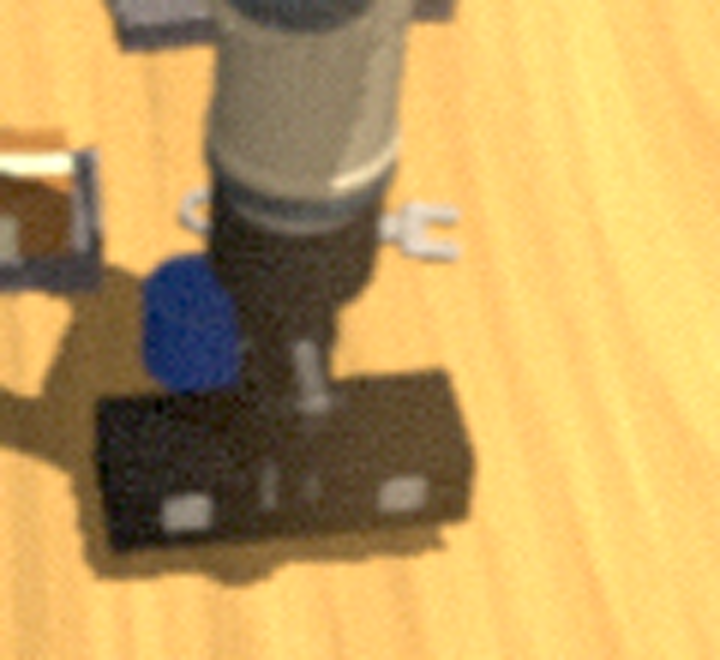

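The case is lifted level, with a 5.5 N load and negligible torque. Carrying it to the longest tray.

Emit:
{"api": "jog_arm", "payload": {"series": [[[0,0,-2,0,0,0,5.4],[0,0,-5,0,0,0,5.4],[0.3,-1,-8,0,0,0,5.4],[0.6,-3,-10,0,0,0,5.4],[1.2,-6,-10,0,0,-0.5,5.4]]]}}

```text
clock: 33.92
eef_pos: [622.3, -150.3, 126.4]
tcp_rot: [3.14, -0.004, 0.083]
contact_force: [0.7, 0.3, -7.1]
opening: 0.679
```

Emit:
{"api": "jog_arm", "payload": {"series": [[[0.7,-4,0,0,0,-0.5,5.4],[1.4,-8,0,0,0,-1,5.4],[2.1,-12,0,0,0,-1.5,5.4],[2.8,-16,0,0,0,-2.1,5.4],[3.5,-20,0,0,0,-2.1,5.4]]]}}

```text
clock: 34.55
eef_pos: [638.6, 53.7, 124.0]
tcp_rot: [-3.141, 0.0, 0.121]
contact_force: [0.6, 0.3, -6.2]
opening: 0.681
```

```bash
python3 -c "
from h import *
goto(658.6,199.7,60,0.12)"
```

```text
t34.55 pos [638.6  53.7 124. ] rpy [-3.141  0.     0.121] F [ 0.6  0.3 -6.2] op 57.9
 -> cm [  3.75 -14.25   6.4 ] deg [-0.01  0.02  0.06]
```

Emit:
{"api": "jog_arm", "payload": {"series": [[[1.3,-4.5,0,0,0,0,5.4],[2.6,-9,0,0,0,0,5.4],[3.7,-13.5,0,0,0,0,5.4],[3.7,-14.2,2,0,0,0,5.4],[3.7,-14.2,5,0,0,0,5.4]]]}}

```text
clock: 35.17
eef_pos: [658.6, 198.6, 73.7]
tcp_rot: [-3.141, -0.001, 0.122]
contact_force: [-0.2, -0.1, -5.7]
opening: 0.676
```

Emit:
{"api": "jog_arm", "payload": {"series": [[[0,0,1.4,0,0,0,5.4],[0,0,1.4,0,0,0,5.4],[0,0,1.4,0,0,0,5.4]]]}}

```text
clock: 35.55
eef_pos: [659.6, 196.8, 60.7]
tcp_rot: [-3.141, -0.001, 0.12]
contact_force: [-0.2, 0.0, -5.8]
opening: 0.675
```

```bash
python3 -c "
from h import *
snap('side','s18',310,130,430,230,6);goto(658.6,199.7,-2.6,0.12)
L=R.from_euler('z',.12).apply(rect(85,30,0))+[662.5,199.8,5.6+r.sense()['eef_pos'][2]]
print((proj('side',L)-[310,130])*6+2.5)"
```

```text
t35.60 pos [659.7 196.8  60.9] rpy [-3.141e+00 -2.000e-03  1.200e-01] F [-0.   0.1 -5.5] op 57.4
 -> cm [-0.09 -0.3   6.35] deg [-0.02 -0.1  -0.  ]
[[464.32844971 280.34426741]
 [492.22017222 340.74599255]
 [203.80929871 369.03072216]
 [184.0129124  307.04405899]]
```

View pics/s18.png

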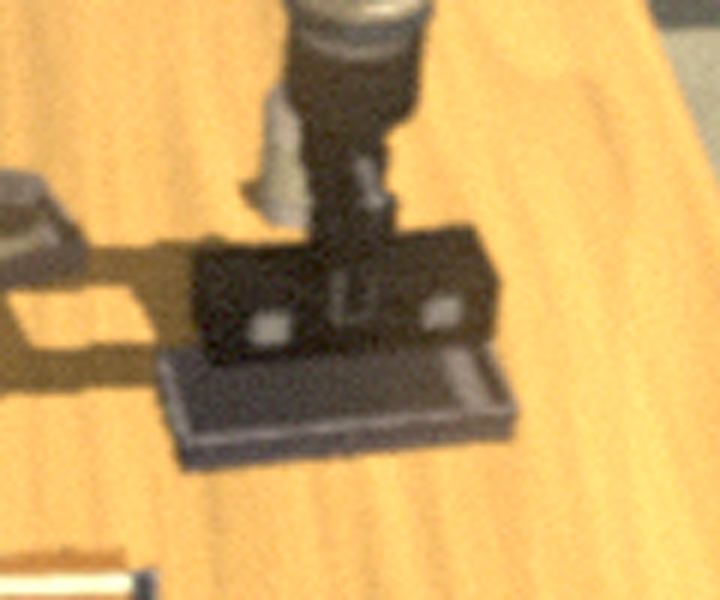

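The case is above the longest tray. I'll apply the 2–3 mm correction and lower.

Emit:
{"api": "jog_arm", "payload": {"series": [[[-0.2,-0.3,1,0,0,0,5.4],[-0.2,-0.3,3,0,0,0,5.4],[-0.2,-0.3,5,0,0,0,5.4],[-0.2,-0.3,5.8,0,0,0,5.4],[-0.2,-0.3,5.8,0,0,0,5.4]]]}}

```text
clock: 36.22
eef_pos: [655.8, 199.3, 0.3]
tcp_rot: [3.141, 0.002, 0.12]
contact_force: [0.3, -0.5, -4.9]
opening: 0.676
```

```bash
python3 -c "
from h import *
snap('side','s19',310,130,430,230,6);goto(658.6,199.7,-2.6,0.12)"
```

```text
t36.27 pos [656.4 199.5   1.2] rpy [3.141e+00 1.000e-03 1.200e-01] F [ 0.  -0.9 -5.2] op 57.3
 -> cm [0.22 0.01 0.38] deg [0.01 0.03 0.03]
```

View pics/s19.png

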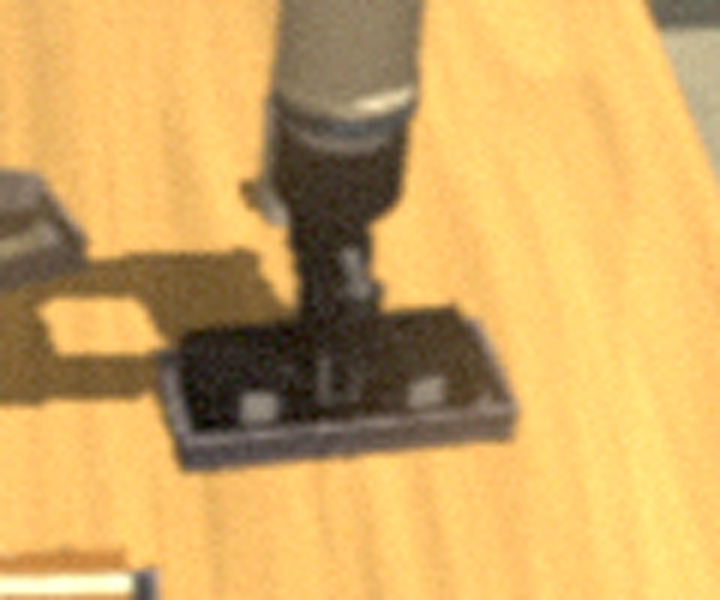

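The case is inside the tray and slightly to the left, so I'll nudge it +1 mm and lower to contact.

Emit:
{"api": "jog_arm", "payload": {"series": [[[0.1,0,0.1,0,0,0,5.4],[0.2,0,0.2,0,0,0,5.4],[0.2,0,0.3,0,0,0,5.4],[0.2,0,0.3,0,0,0,5.4]]]}}

```text
clock: 36.78
eef_pos: [658.5, 199.8, -1.3]
tcp_rot: [3.142, -0.0, 0.12]
contact_force: [-1.1, -0.8, -6.3]
opening: 0.674
```

Emit:
{"api": "jog_arm", "payload": {"series": [[[0,0,0.1,0,0,0,5.4],[0,0,0.1,0,0,0,5.4]]]}}

```text
clock: 37.02
eef_pos: [658.4, 199.8, -2.4]
tcp_rot: [-3.142, 0.0, 0.12]
contact_force: [0.4, 0.7, -5.5]
opening: 0.675
```

Emit:
{"api": "jog_arm", "payload": {"series": [[[0,0,0.1,0,0,0,5.4],[0,0,0.1,0,0,0,5.4]]]}}

```text
clock: 37.28
eef_pos: [658.5, 199.9, -2.5]
tcp_rot: [-3.142, -0.0, 0.121]
contact_force: [-4.0, -1.8, 4.1]
opening: 0.677
```

Contact. Releasing and backing off.

Emit:
{"api": "jog_arm", "payload": {"series": [[[0,0,0,0,0,0,6.2],[0,0,0,0,0,0,7.0],[0,0,0,0,0,0,7.6],[0,0,0,0,0,0,7.6],[0,0,0,0,0,0,7.6]]]}}

```text
clock: 37.9
eef_pos: [658.5, 199.8, -3.4]
tcp_rot: [-3.142, -0.0, 0.12]
contact_force: [-0.5, -0.2, 0.0]
opening: 0.891
```

Emit:
{"api": "jog_arm", "payload": {"series": [[[0,0,-1,0,0,0,7.6],[0,0,-4,0,0,0,7.6],[0,0,-9,0,0,0,7.6],[0,0,-15,0,0,0,7.6],[-3,1,-20,0,0,0,7.6]]]}}

```text
clock: 38.52
eef_pos: [631.4, 186.9, 199.9]
tcp_rot: [-3.141, -0.004, 0.121]
contact_force: [-0.1, 0.2, -0.1]
opening: 0.892
```

Emit:
{"api": "jog_arm", "payload": {"series": [[[-6,3,0,0,0,0,7.6],[-12,6,0,0,0,0,7.6],[-18,9,0,0,0,0,7.6],[-23,11,0,0,0,0,7.6],[-23,11,0,0,0,0,7.6]]]}}

```text
clock: 39.15
eef_pos: [411.1, 48.0, 197.0]
tcp_rot: [3.141, 0.001, 0.119]
contact_force: [0.2, 0.7, 0.4]
opening: 0.891
```

```bash
python3 -c "
from h import *
snap('side','s20',280,130,420,350,3.5);snap('top','t20',170,90,480,260,2.5);snap('side','s20b',310,140,430,240,6);snap('top','t20b',230,100,330,200,6);goto(400,0,200,0)"
```

```text
t39.35 pos [416.2  49.8 197.4] rpy [-3.141e+00 -2.000e-03  1.200e-01] F [ 1.  -0.   0.1] op 75.4
 -> cm [-2.21  4.75 -0.26] deg [-0.01 -0.12  6.9 ]
```

View pics/s20b.png

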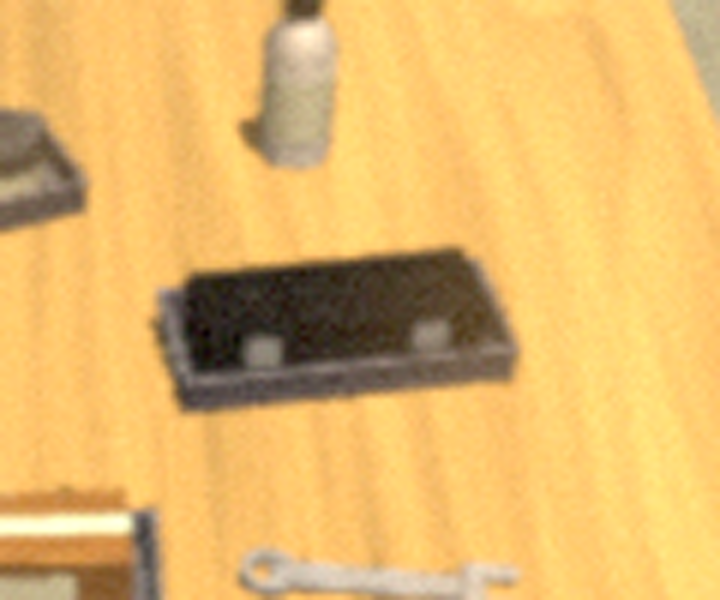

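View pics/t20b.png

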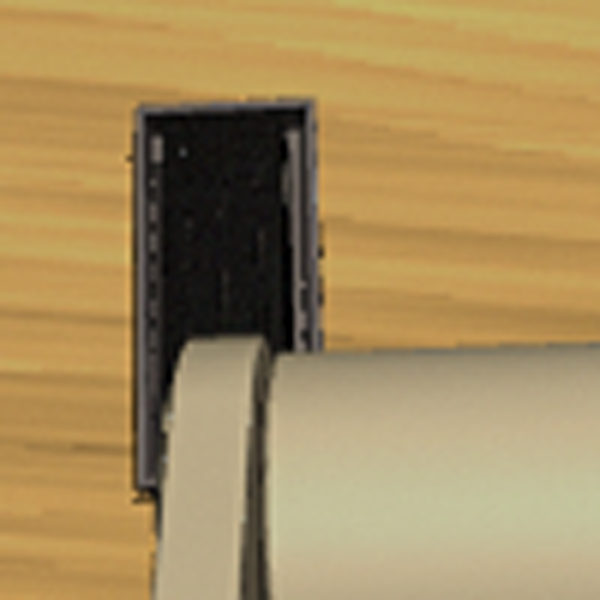

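View pics/s20.png

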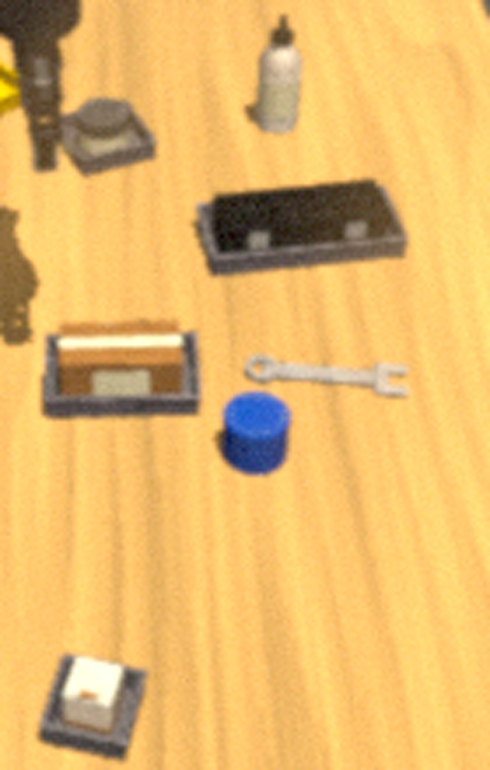

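View pics/t20.png

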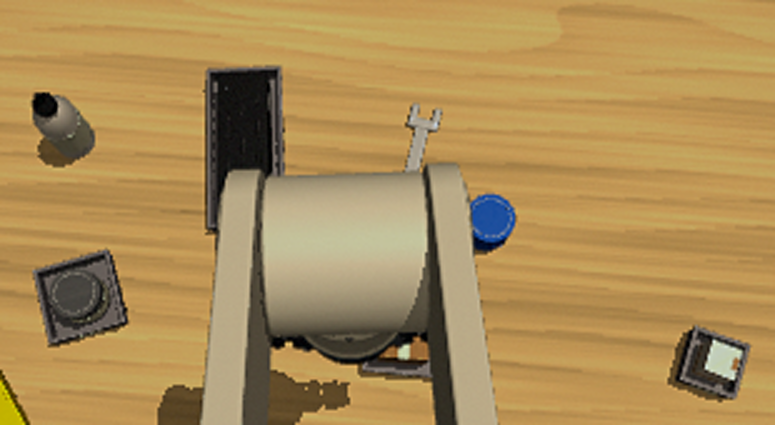

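All four pieces are seated. One last numeric check of the case, letting the arm settle first, and then I'll hand in.

Emit:
{"api": "jog_arm", "payload": {"series": [[[0,0,0,0,0,0,7.6],[0,0,0,0,0,0,7.6],[0,0,0,0,0,0,7.6],[0,0,0,0,0,0,7.6]]]}}

```text
clock: 39.85
eef_pos: [414.8, 49.5, 196.5]
tcp_rot: [3.142, 0.0, 0.121]
contact_force: [-0.3, 0.0, 0.6]
opening: 0.889
```

```bash
python3 - <<'E'
from h import *
L=R.from_euler('z',.12).apply(rect(85,30,0))+[662.5,200,48]
print("expected case top in s20b", ((proj('side',L)-[310,140])*6+2.5).round(), "seen FR(463,248) FL(190,272)")
x,e=fit([("side",rect(85,30,48)[[0,3]],px(6,310,140,[(463,248),(190,272)]))],[660,200,0,.12],0);print(x.round(2))
s=r.sense();print(s["clock"],s["contact_force"],abs(s["qvel"]).max())
E
```

```text
expected case top in s20b [[461. 245.]
 [489. 306.]
 [203. 334.]
 [183. 272.]] seen FR(463,248) FL(190,272)
[6.6471e+02 1.9860e+02 0.0000e+00 1.1000e-01]
39.85 [-0.28717942  0.03071426  0.57314777] 0.003019192694086007
```

```bash
python3 -c "
from rig import r
print(r.sign_off())"
```

```text
the job is handed in; nothing more can be done
None
```

All four pieces are in their trays, upright and released, and I handed the job in at about 40 s of the 115 s allowed. I took the stack apart from the top down and lowered each piece until the force reading showed it touching the tray floor, then released it.

**Last checks:** camera measurements put each piece near its tray centre, against the 18 mm limit:

| Piece | Offset from tray centre |
|---|---|
| Bulb box | about 1 mm |
| Tin | about 2 mm |
| Carton | about 2 mm |
| Tool case | about 3 mm |

- **Surroundings:** the oil bottle, wrench and blue tin show no visible movement in the last pictures, and the yellow tray was not used.
- **Robot:** the arm was at rest and clear of everything, with only noise on the force sensor.

**What disagreed or is less certain:**
- **Fingertip height:** in the pictures the fingertips sat about 30 mm above the reported TCP and about 4 mm to +x. My first grasp closed in the air above the bulb box without touching it, and I allowed for the offset from then on.
- **Tin height:** the pictures put the tin's underside about 7 mm below the tray floor, which cannot be right. I put this down to pixel error in reading its lid. The contact force and the pictures both show it sitting flat.
- **Case and carton positions:** I measured these from the side view only, with the height assumed, because the arm hid part of the top view.

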